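Nest the dosing measures on the hook

TASK

Hang the three steel dosing measures on the tool board's hook by the slots in their straps, mouths to the board so that they stay clean: the small one first, then the medium one over it, then the large one over both. Slide each one back until you feel it bottom on the board or on the strap behind, and hold it there with a light steady push of about 7 newtons for half a second before you let go. Do not force the hook or the board, and leave the pots and the feed tub where they are.

Things in the scene. Friction and masses are not known exactly. Their poses are not given: they have to be found in the camera images.
- tool_board: The two fixed wooden feet (22 mm high) of a low plywood board, 240 mm wide. Origin on the bench, below the hook's root when the board is at mid-slot. -x is the way the board's front face looks and the hook points, y along the board, z up. The board with its hook is screwed tight somewhere in the feet's slots: its face lies up to 8 mm either way along x from the origin, NOT measured: feel or look.
- hook_line (a point): Point on the hook's axis at the board's nominal (mid-slot) face, 170 mm above the bench; true sideways and in height only. The hook: 6 mm steel rod along the board's -x, straight and level for 46 mm from the real face, then bent 45 degrees upward, 10 mm out and 10 mm up, to its rounded end. Board and hook are rigid; load them with no more than 30 N.
- measure_small: Small steel measure, 90 g: square box, strap up, standing on its side on the bench. Origin: centre of the slot in the strap, on the strap's rear face = mouth plane. z up the strap, y across it, +x out of the mouth (box and strap lie on -x). Hung home: x and z as the board's, slot's upper edge on the hook's straight part (origin 164 mm above the bench), rear face on the board's face.
- measure_small_tab (a point): Middle of the top of the small measure's strap, 46 mm above its origin. Strap 18 mm wide (y), 4 mm thick (x); slot through it along x, 9 mm wide, 18 mm high; above it a solid tab 37 mm high to grip across its width. The board's top edge is 178 mm above the bench, so 32 mm below this point on a hung measure: fingertips stay above it.
- measure_small_mouth (a point): Centre of the small measure's mouth, 65 mm below its origin. Box 40 x 40 mm outside, 28 mm deep (towards -x), walls 2.5 mm. Standing on the bench this point is 20 mm up. The strap is solid between slot and box.
- measure_medium: Medium steel measure, 130 g, same form, pose, axes and origin (slot centre on the strap's rear face). Hung home: slot's upper edge on the rod, rear face of its strap on the small one's strap, so 4 mm out from the board's face; its box then covers the small one's.
- measure_medium_tab (a point): Middle of the top end of the medium measure's strap, 46 mm above its origin. Strap 25 mm wide, 4 mm thick; same slot (9 x 18 mm) and same 37 mm tab above it.
- measure_medium_mouth (a point): Centre of the medium measure's mouth, 65 mm below its origin. Box 49 x 49 mm outside, 33 mm deep, walls 2.5 mm: inside 44 mm, 2 mm play all round over the small one. Standing on the bench this point is 24.5 mm up.
- measure_large: Large steel measure, 180 g, same form, pose, axes and origin (slot centre on the strap's rear face). Hung home: slot's upper edge on the rod, rear face of its strap on the medium one's strap, so 8 mm out from the board's face; its box then covers the other two.
- measure_large_tab (a point): Middle of the top end of the large measure's strap, 46 mm above its origin. Strap 32 mm wide, 4 mm thick; same slot (9 x 18 mm) and same 37 mm tab above it.
- measure_large_mouth (a point): Centre of the large measure's mouth, 65 mm below its origin. Box 58 x 58 mm outside, 38 mm deep, walls 2.5 mm: inside 53 mm, 2 mm play all round over the medium one. Standing on the bench this point is 29 mm up.
- pot_a: Square black pot filled with substrate, 68 mm wide at the rim, 70 mm high; origin under its centre. To be left alone.
- pot_b: Another such pot. To be left alone.
- feed_tub: White closed tub of feed, 90 mm diameter, 100 mm high; origin under its centre. To be left alone.
Mind the look-alikes: they are no part of the job. Leave any pink or purple look-alike of the measure_small alone. Leave any pink look-alike of the measure_large alone.

How it is judged (in metres and radians):
On the way, in this order (a step that is already met when the one before it is completed fails the run):
1. the small measure is on the hook and pressed home against the board (3 to 20 N, held) (x of measure_small in the frame of tool_board between -0.01 and 0.01 m and y of measure_small in the frame of tool_board between -0.004 and 0.004 m and z of measure_small in the frame of tool_board between 0.161 and 0.167 m and contact force between measure_small and tool_board between 3 and 20 N), for 0.3 s.
2. with the small one still home, the medium measure is on the hook over it and pressed home on its strap (3 to 20 N, held) (x of measure_small in the frame of tool_board between -0.01 and 0.01 m and y of measure_small in the frame of tool_board between -0.004 and 0.004 m and z of measure_small in the frame of tool_board between 0.161 and 0.167 m and x of measure_medium in the frame of measure_small between -0.006 and -0.002 m and y of measure_medium in the frame of tool_board between -0.004 and 0.004 m and z of measure_medium in the frame of tool_board between 0.161 and 0.167 m and contact force between measure_medium and measure_small between 3 and 20 N), for 0.3 s.
3. with both still home, the large measure is on the hook over them and pressed home on the medium one's strap (3 to 20 N, held) (x of measure_small in the frame of tool_board between -0.01 and 0.01 m and y of measure_small in the frame of tool_board between -0.004 and 0.004 m and z of measure_small in the frame of tool_board between 0.161 and 0.167 m and x of measure_medium in the frame of measure_small between -0.006 and -0.002 m and y of measure_medium in the frame of tool_board between -0.004 and 0.004 m and z of measure_medium in the frame of tool_board between 0.161 and 0.167 m and x of measure_large in the frame of measure_medium between -0.006 and -0.002 m and y of measure_large in the frame of tool_board between -0.004 and 0.004 m and z of measure_large in the frame of tool_board between 0.161 and 0.167 m and contact force between measure_large and measure_medium between 3 and 20 N), for 0.3 s.
At the end, for the whole second after the job is handed in: All three hang on the hook, released and at rest, nested: small on the board's face (within 10 mm of its mid-slot place), medium 4 mm out from it, large 4 mm out from that, each within 2 mm; 4 mm sideways and 3 mm in height of their place on the rod, upright within 0.06 rad, square within 0.12 rad (x of measure_small in the frame of tool_board between -0.01 and 0.01 m and y of measure_small in the frame of tool_board between -0.004 and 0.004 m and z of measure_small in the frame of tool_board between 0.161 and 0.167 m and x of measure_medium in the frame of measure_small between -0.006 and -0.002 m and y of measure_medium in the frame of tool_board between -0.004 and 0.004 m and z of measure_medium in the frame of tool_board between 0.161 and 0.167 m and x of measure_large in the frame of measure_medium between -0.006 and -0.002 m and y of measure_large in the frame of tool_board between -0.004 and 0.004 m and z of measure_large in the frame of tool_board between 0.161 and 0.167 m and angle between each of measure_small, measure_medium, measure_large's own z axis and vertical below 0.06 rad and angle between the x axis of each of measure_small, measure_medium, measure_large and the x axis of tool_board, either way round below 0.12 rad and linear speed of each of measure_small, measure_medium, measure_large below 0.02 m/s); the robot touches nothing.
It fails at once if the board or its hook is loaded with more than 30 N (contact force between tool_board and anything else above 30 N).
It fails at once if a pot or the feed tub is moved by more than 15 mm (distance of any of pot_a, pot_b, feed_tub from where it was at the start of the episode above 0.015 m).
It fails at once if the pots or the tub are knocked over (angle between any of pot_a, pot_b, feed_tub's own z axis and vertical above 0.3 rad).
It also fails if it takes over 72 s, if anything falls off the work surface, if the arm or the gripper's body presses on something with over 40 N, if the wrist force passes 120 N, or if a joint passes its speed limit or range.

ROBOT

A 6-joint arm with a two-finger parallel gripper is mounted at the origin on the work surface. World frame = base frame: x ahead of the robot, y to its left, z up, the work surface at z = 0. Lengths are in mm, angles in rad, forces in N, time in s.
With the tool pointing down it reaches from about 275 to 750 mm from the base axis. Payload 10.2 kg.
Tool frame: the origin (TCP) lies midway between the tips of the shut fingers; the grasp point (between the pads) lies 19 mm behind it; z points along the fingers, y is the direction in which the jaws open and shut (so a half turn about z gives the same grasp; the last joint's range is limited). The gripper opens to 85 mm and grips with 20 to 120 N. Pads are 22 mm wide; open, the fingers measure 114 mm over their backs; the gripper's body (76 mm by 85 mm) begins 54 mm behind the grasp point. The pads swing forward as they close: fully open they stand 13 mm farther back than shut.
Start: joints at [-1.337, 0.313, 1.498, -0, 1.331, -0.223], TCP at [231.555, -471.183, 231.294] pointing down, gripper open.
Joint ranges: [-2.94, 2.94], [-0.97, 2.17], [0.19, 2.56], [-1.23, 4.37], [0.02, 3.11], [-2.88, 2.88]. Speed limits (rad/s): [2.39, 2.39, 3.01, 3.14, 3.14, 3.14].

INTERFACE

Orientations are given as a unit quaternion [w, x, y, z].
In Python, from rig import ctrl, capture, calibration, order gives the robot as it stands.
- The arm moves only by the tool jog_arm, never from a script. Its argument "rows" is a list that holds one entry, the list of rows, each a list of 6 numbers: the shift along the tool's x, y, z as a fraction of full scale, then the turn, a rotation vector about the tool's x, y, z as a fraction of full scale. In form: [[[x, y, z, ax, ay, az], ...]]. A call has 1 to 8 rows; each row is the pose to reach, as a shift and turn from the pose commanded when the call began, along the tool's axes at that moment; what a row does not reach only later rows make up. Full scale, the value 1, is 0.15 m for a shift and pi/2 rad for a turn. A row lasts 1/12 s, in which the tool goes at most 41.7 mm and 7.16 degrees, less where a joint would pass 70% of its speed; a pose out of reach is approached as far as the arm can. A call with a number of a shift or a turn outside -1 to 1 is refused whole. A call with a gripper value outside its range is refused whole. "jaw" is the gripper command: -1 is fully open, 1 is shut, values between are in proportion, set as the call begins (left out, the last holds). The fingers move at their own pace and stop on an object; "grip_force" is the grip in N (left out, the last holds). Time passes only in rows, so rows that repeat a pose let the fingers close. It gives the time, the measured TCP pose, the force and the opening at its end, in the units of the state.
- ctrl.sense(): the state, without advancing time (a new reading comes with each control period).
- capture(name): name is "scene" or "side" or "wrist"; returns the picture (420x560x3 uint8, red, green, blue); there is no depth.
- calibration(name): a dict with "fov_y" (degrees; the focal length in pixels is half the picture's height over the tangent of half this angle, whatever the lens; pixels are square), "cx", "cy" (the principal point, pixels), "view" (4x4, takes a point from world to camera coordinates); the wrist camera has in their place "mount" (4x4, takes a point from camera to tool coordinates, whose origin is the TCP and whose axes are the flange's). Camera axes: x right, y down, z forward; pixel columns grow to the right and rows downward; lengths in mm; the calibration is good to about 2 mm. A picture is of the moment at which its call begins: read the wrist's pose just before it. calibration takes no time and is no camera call.
- order.finish_job(): hands the job in, once; it reports no verdict.
The state is a dict: "time_s": time; "joints": joint angles; "dq": joint speeds; "tau": joint torques, N m; "eef_pos": TCP position; "ee_rot": TCP orientation; "force": force on the tool from outside, world axes, zero at the start; "wrist_torque": the same for the moment, N m; "grip_width": opening from 0.0 (shut) to 1.0 (fully open).
Only numpy, scipy, OpenCV 4.12 (cv2) and the standard library are available. Lean on these libraries where they do the work, as an engineer would, in place of code of your own. Each camera call takes 0.05 s, during which the arm holds its last target.

## Working session

There is one attempt and no reset: what is moved stays moved. The work goes in short steps, Python scripts to look and compute and a tool call to move; the robot and the scene stay as the last step left them, time stands still between calls to the robot, and variables do not carry over. Pictures are saved under pics/ and viewed, and the job is handed in when it is done.

Besides the shell and the picture viewer there is one more tool, called as a command line: name --argument value ..., lists and objects as JSON in quotes. jog_arm: Moves the arm, as the interface text tells. Shift numbers are shares of 0.15 m and turn numbers shares of pi/2 rad, none past 1 either way. Its arguments: {"type":"object","properties":{"rows":{"type":"array","items":{"type":"array","items":{"type":"array","items":{"type":"number"}}}},"jaw":{"type":"number"},"grip_force":{"type":"number"}},"required":["rows"]}

```bash
mkdir -p pics; ls; python3 - <<'E'
from rig import ctrl, capture, calibration, order
import cv2, numpy as np
print(ctrl.sense())
for n in ["scene","side","wrist"]:
    im=capture(n); cv2.imwrite(f"pics/{n}0.png",im[:,:,::-1])
    c=calibration(n); print(n,{k:np.round(v,4).tolist() for k,v in c.items()})
E
```

```text
pics
{'time_s': 0.0, 'joints': array([-1.33738852e+00,  3.13472280e-01,  1.49845670e+00, -6.19841074e-06,
        1.33098779e+00, -2.23424806e-01]), 'dq': array([-0.00107706,  0.00224143, -0.0002429 , -0.00037742, -0.00037559,
        0.00059505]), 'tau': array([ 1.16278465e-03, -4.12264359e+01, -2.59747678e+01, -1.13654767e-04,
        4.01874713e-03,  1.33593650e-05]), 'eef_pos': array([ 231.49562231, -470.91478454,  230.71628879]), 'ee_rot': array([-6.62033788e-04,  9.74025840e-01,  2.26435919e-01, -6.31463596e-06]), 'force': array([ 0.40296067,  0.12277089, -1.06068445]), 'wrist_torque': array([-0.03458772, -0.00876818, -0.04098296]), 'grip_width': 0.999734668780204}
scene {'fov_y': 43.489, 'cx': 276.798, 'cy': 212.8715, 'view': [[-0.4886, 0.8725, -0.0079, 339.0016], [0.5537, 0.3031, -0.7756, -188.649], [-0.6743, -0.3833, -0.6312, 1499.5391], [0.0, 0.0, 0.0, 1.0]]}
side {'fov_y': 49.4513, 'cx': 278.8137, 'cy': 212.1991, 'view': [[-0.9738, -0.2272, -0.0074, 507.7171], [-0.1541, 0.6839, -0.7131, 237.0976], [0.1671, -0.6933, -0.701, 976.942], [0.0, 0.0, 0.0, 1.0]]}
wrist {'fov_y': 63.2724, 'cx': 279.5032, 'cy': 211.3697, 'mount': [[-0.0007, -0.9637, -0.2669, 67.9721], [1.0, -0.0005, -0.0006, -0.2684], [0.0004, -0.2669, 0.9637, -142.3103], [0.0, 0.0, 0.0, 1.0]]}
```

View pics/scene0.png

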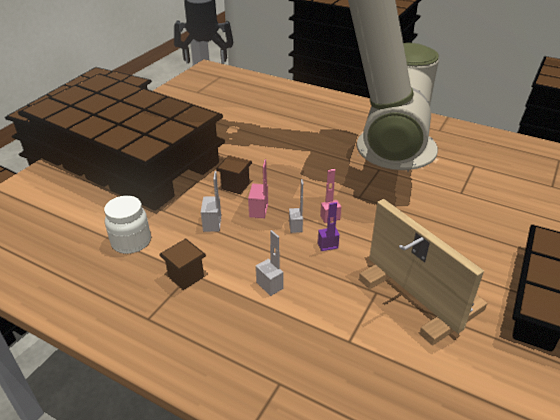

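View pics/side0.png

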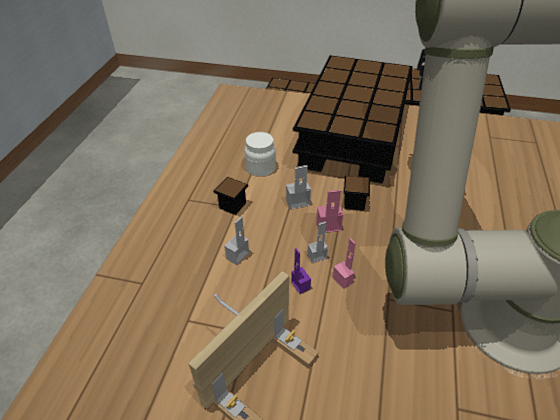

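View pics/wrist0.png

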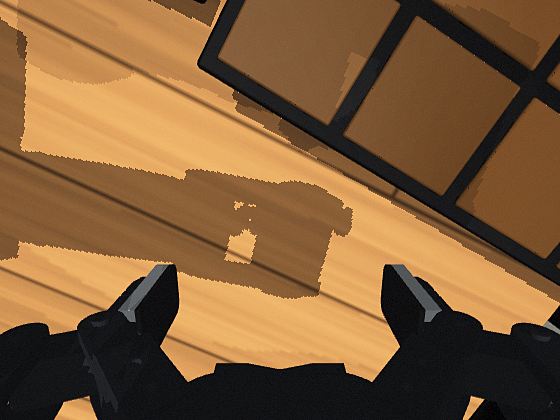

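```bash
python3 - <<'E'
import cv2, numpy as np
a=cv2.imread("pics/scene0.png")[155:305,185:345]; cv2.imwrite("pics/c1.png",cv2.resize(a,None,fx=5,fy=4*1.25*0.8*1.0,interpolation=cv2.INTER_CUBIC) if 0 else cv2.resize(a,(640,600),interpolation=cv2.INTER_CUBIC))
b=cv2.imread("pics/side0.png")[155:305,215:375]; cv2.imwrite("pics/c2.png",cv2.resize(b,(640,600),interpolation=cv2.INTER_CUBIC))
a=cv2.imread("pics/scene0.png")[195:345,350:510]; cv2.imwrite("pics/c3.png",cv2.resize(a,(640,600),interpolation=cv2.INTER_CUBIC))
b=cv2.imread("pics/side0.png")[265:415,180:340]; cv2.imwrite("pics/c4.png",cv2.resize(b,(640,600),interpolation=cv2.INTER_CUBIC))
E
```

```text
(no output)
```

View pics/c1.png

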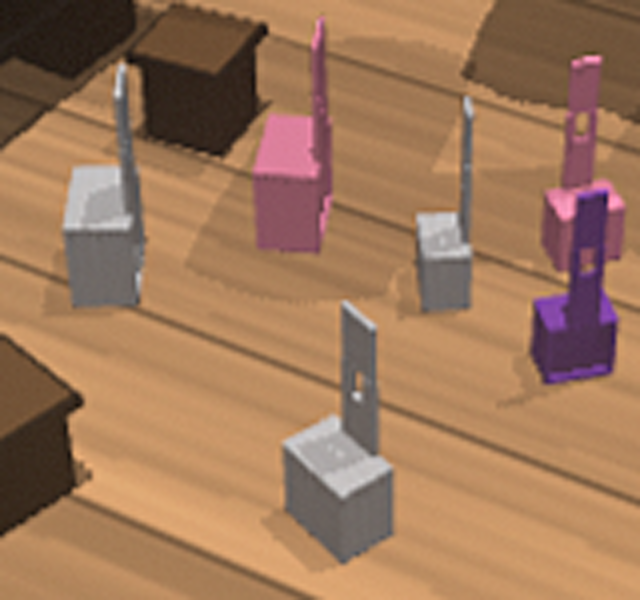

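View pics/c2.png

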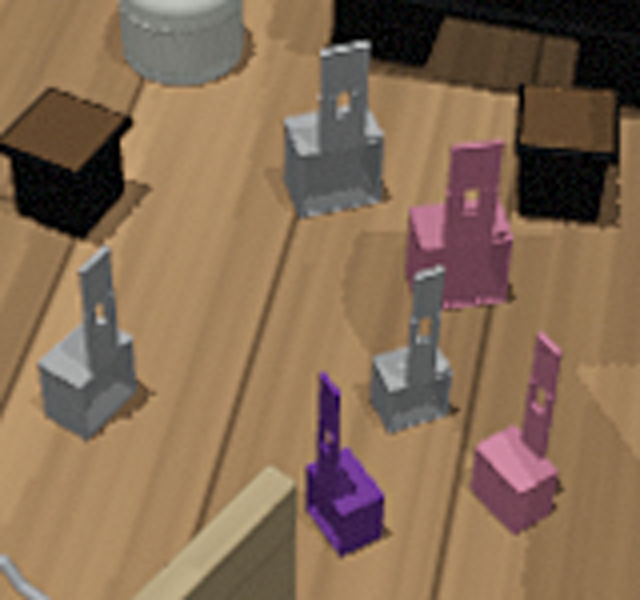

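View pics/c3.png

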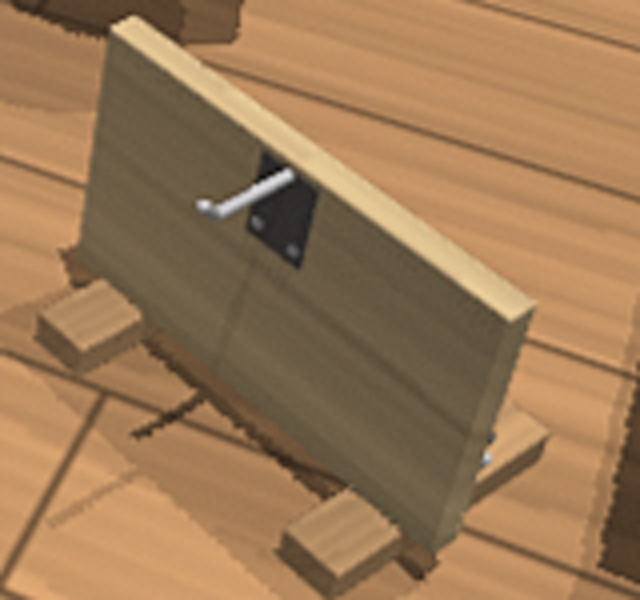

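View pics/c4.png

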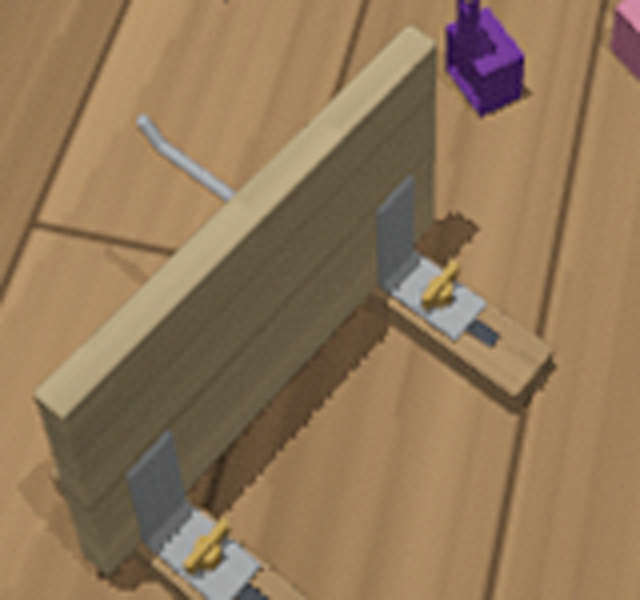

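```bash
cat > h.py <<'E'
import numpy as np, cv2
from rig import ctrl, capture, calibration, order
from scipy.optimize import minimize, least_squares
def K(c): 
    f=210/np.tan(np.radians(c["fov_y"])/2); return f,c["cx"],c["cy"]
def proj(c,P,view=None):
    V=np.array(c["view"]) if view is None else view
    P=np.atleast_2d(P); q=P@V[:3,:3].T+V[:3,3]; f,cx,cy=K(c)
    return np.c_[f*q[:,0]/q[:,2]+cx, f*q[:,1]/q[:,2]+cy]
DIM={"s":(40,28,18,20),"m":(49,33,25,24.5),"l":(58,38,32,29)}
def boxpts(x0,x1,y0,y1,z0,z1): return np.array([[x,y,z] for x in(x0,x1) for y in(y0,y1) for z in(z0,z1)],float)
def place(P,x,y,z,yaw):
    c,s=np.cos(yaw),np.sin(yaw); return P@np.array([[c,s,0],[-s,c,0],[0,0,1]])+[x,y,z]
def parts(k):
    B,D,W,h=DIM[k]
    return boxpts(-D,0,-B/2,B/2,-65-h,-65+h),boxpts(-4,0,-W/2,W/2,-46,46)
E
cat > fit.py <<'E'
from h import *
cams={n:calibration(n) for n in("scene","side")}
ims={n:cv2.imread(f"pics/{n}0.png") for n in cams}
SC=4
def render(k,p,c,roi):
    x,y,yaw=p; x0,y0,x1,y1=roi; m=np.zeros(((y1-y0)*SC,(x1-x0)*SC),np.uint8)
    for P in parts(k):
        q=proj(c,place(P,x,y,65+DIM[k][3],yaw)); q=((q-[x0,y0]+0.5)*SC*16).astype(np.int32)
        cv2.fillConvexPoly(m,cv2.convexHull(q.astype(np.float32)).astype(np.int32),255,shift=4)
    return cv2.resize(m,(x1-x0,y1-y0),interpolation=cv2.INTER_AREA)/255.
R={"s":{"scene":(285,175,306,236),"side":(302,218,333,268)},
   "m":{"scene":(252,226,288,298),"side":(222,212,254,270)},
   "l":{"scene":(196,168,226,236),"side":(282,162,315,212)}}
for k in "sml":
    M={}
    for n,roi in R[k].items():
        x0,y0,x1,y1=roi; a=ims[n][y0:y1,x0:x1].astype(int)
        M[n]=((a.max(2)-a.min(2)<32)&(a.max(2)>75)).astype(float)
        nb,lab,st,_=cv2.connectedComponentsWithStats(M[n].astype(np.uint8),connectivity=8); M[n]=(lab==1+st[1:,4].argmax()).astype(np.uint8)
        M[n]=cv2.morphologyEx(M[n],cv2.MORPH_CLOSE,np.ones((5,5),np.uint8)).astype(float)
    # init position by triangulating mask centroid
    def cost(p): return sum(np.abs(render(k,p,cams[n],R[k][n])-M[n]).sum() for n in M)
    cen={n:np.array(np.nonzero(M[n]>0))[::-1].mean(1)+R[k][n][:2] for n in M}
    r=least_squares(lambda P:np.concatenate([(proj(cams[n],P)[0]-cen[n]) for n in cen]),[350,-100,50])
    best=None
    for yaw in np.arange(0,2*np.pi,np.pi/8):
        s=minimize(cost,[r.x[0]+10*np.cos(yaw),r.x[1]+10*np.sin(yaw),yaw],method="Nelder-Mead",options=dict(initial_simplex=np.array([[0,0,0],[12,0,0],[0,12,0],[0,0,.3]])+[r.x[0]+10*np.cos(yaw),r.x[1]+10*np.sin(yaw),yaw],maxiter=150))
        if best is None or s.fun<best.fun: best=s; 
    s=minimize(cost,best.x,method="Nelder-Mead",options=dict(initial_simplex=np.array([[0,0,0],[2,0,0],[0,2,0],[0,0,.1]])+best.x,maxiter=200))
    print(k,s.x[:2].round(1),np.degrees(s.x[2]).round(1)%360,s.fun.round(1),[M[n].sum() for n in M])
    for n in M: 
        d=np.stack([M[n],render(k,s.x,cams[n],R[k][n]),M[n]*0],2)*255
        cv2.imwrite(f"pics/fit_{k}_{n}.png",cv2.resize(d,None,fx=5,fy=5,interpolation=cv2.INTER_NEAREST))
# board
obs=[("scene",(378,202.5),(0,120,178)),("scene",(479.5,274.5),(0,-120,178)),("side",(189.5,364.5),(0,-120,178)),("side",(282.5,271.2),(0,120,178)),
("scene",(404.5,248.3),(-46,0,170)),("scene",(401.2,246.7),(-56,0,180)),("side",(220.7,302),(-46,0,170)),("side",(215.7,295),(-56,0,180))]
for sg in (1,-1):
    def res(p): return np.concatenate([proj(cams[n],place(np.array([[l[0],sg*l[1],l[2]]],float),p[0],p[1],0,p[2]))[0]-o for n,o,l in obs])
    for y0 in (0,1.57,3.1,4.7):
        r=least_squares(res,[400,100,y0]); print(sg,r.x.round(2),np.degrees(r.x[2])%360,r.cost.round(1))
    print(res(r.x).round(1))
E
python3 fit.py
```

```text
s [439.6 -76.8] 121.8 73.7 [np.float64(380.0), np.float64(509.0)]
m [622.5 -42.2] 153.7 130.6 [np.float64(976.0), np.float64(661.0)]
l [ 521.1 -250.9] 120.7 81.0 [np.float64(708.0), np.float64(803.0)]
1 [540.33 217.19   2.69] 154.3597442528822 4.8
1 [540.33 217.19   2.69] 154.35974437116909 4.8
1 [540.33 217.19   2.69] 154.35974385247815 4.8
1 [540.33 217.19   2.69] 154.35974438504434 4.8
[-0.6 -1.7 -0.1 -0.7 -1.4 -0.6 -0.5 -0.8  0.8 -0.4  0.8 -0.8 -0.4  0.
  0.   0.9]
-1 [ 5.8727e+02  1.9652e+02 -3.6000e-01] 339.3128096798246 2571.2
-1 [ 5.8727e+02  1.9652e+02 -3.6000e-01] 339.31246891431056 2571.2
-1 [587.27 196.52   5.92] 339.31184040908494 2571.2
-1 [587.27 196.52   5.92] 339.3118082444843 2571.2
[-24.   10.7 -16.   10.4 -19.2 -14.7 -26.  -15.8  15.9 -10.1  23.6 -15.1
  17.2  11.2  26.4  17.8][ WARN:0@2.533] global loadsave.cpp:1063 imwrite_ Unsupported depth image for selected encoder is fallbacked to CV_8U.
```

```bash
cat >> h.py <<'E'
from scipy.spatial.transform import Rotation as Ro
def Rt(phi): 
    c,s=np.cos(phi),np.sin(phi); return np.array([[c,s,0],[s,-c,0],[0,0,-1.]])
def cur(s=None):
    s=s or ctrl.sense(); q=s["ee_rot"]; return s["eef_pos"],Ro.from_quat([q[1],q[2],q[3],q[0]]).as_matrix()
def go(pos,phi,base=None):
    p,R=base or cur()
    d=R.T@(np.array(pos)-p)/150; w=Ro.from_matrix(R.T@Rt(phi)).as_rotvec()/(np.pi/2)
    print("shift",d.round(4),"turn",w.round(4),"dist",np.linalg.norm(d*150).round(1)); return d,w
def wview(s=None):
    p,R=cur(s); T=np.eye(4); T[:3,:3]=R; T[:3,3]=p
    return np.linalg.inv(T@np.array(calibration("wrist")["mount"]))
E
python3 - <<'E'
from h import *
p,R=cur(); print(p,R.round(3), calibration("wrist"))
def strap(x,y,yaw): return np.array([x-2*np.cos(yaw),y-2*np.sin(yaw)])
for n,a in dict(s=(439.6,-76.8,121.8),m=(622.5,-42.2,153.7),l=(521.1,-250.9,120.7)).items():
    print(n,strap(a[0],a[1],np.radians(a[2])))
go([440.7,-78.5,190],np.radians(121.8))
go([336,-275,190],np.radians(74))
E
```

```text
[ 231.50505248 -471.01481891  230.90491696] [[ 0.897  0.441 -0.   ]
 [ 0.441 -0.897  0.001]
 [ 0.    -0.001 -1.   ]] {'fov_y': 63.27242159913139, 'cx': 279.5032159366897, 'cy': 211.36974728736186, 'mount': array([[-6.89617962e-04, -9.63726932e-01, -2.66889350e-01,
         6.79720838e+01],
       [ 9.99999662e-01, -5.44978967e-04, -6.16011168e-04,
        -2.68419657e-01],
       [ 4.48217470e-04, -2.66889684e-01,  9.63726982e-01,
        -1.42310315e+02],
       [ 0.00000000e+00,  0.00000000e+00,  0.00000000e+00,
         1.00000000e+00]])}
s [440.65391159 -78.49978539]
m [624.29297286 -43.08614238]
l [ 522.12108584 -252.61970454]
shift [ 2.4058 -1.7331  0.2746] turn [-3.0000e-04 -5.0000e-04 -1.0625e+00] dist 446.7
shift [ 1.2015 -0.8653  0.2737] turn [-5.000e-04 -3.000e-04 -5.314e-01] dist 225.9
```

```bash
python3 - <<'E'
import cv2,numpy as np
ims=[cv2.imread(f"pics/fit_{k}_{n}.png") for k in "sml" for n in("scene","side")]
H=max(i.shape[0] for i in ims)
cv2.imwrite("pics/fits.png",cv2.resize(np.hstack([cv2.copyMakeBorder(i,0,H-i.shape[0],0,6,cv2.BORDER_CONSTANT,value=(255,255,255)) for i in ims]),(800,320)))
E
```

```text
(no output)
```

View pics/fits.png

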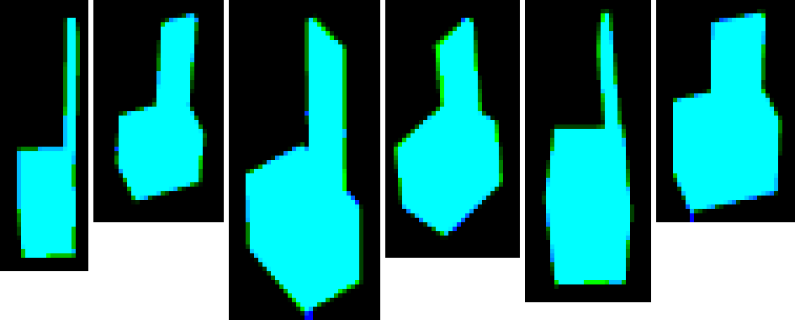

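Candidates (scene px): grey large (211,212), pink large (258,200), grey small (296,218), pink small (331,210), purple small (329,240), grey medium (270,275). I choose the three grey ones. Their sizes and poses fit the silhouettes within a pixel in both views. The small one comes first.

jog_arm --rows '[[[1,-0.72,0,0,0,-0.54],[1,-0.72,0,0,0,-0.54],[1,-0.72,0,0,0,-0.54],[1,-0.72,0,0,0,-0.54],[1,-0.72,0,0,0,-0.54],[1,-0.72,0,0,0,-0.54],[1,-0.72,0,0,0,-0.54]]]' --jaw -1

```text
time_s: 0.73
eef_pos: [319.1, -306.9, 231.4]
ee_rot: [0.0, 0.792, 0.611, -0.0]
force: [-0.5, 0.2, -0.3]
grip_width: 0.998
```

```bash
python3 - <<'E'
from h import *
go([440.7,-78.5,190],np.radians(121.8))
E
```

```text
shift [1.6791 0.3967 0.2757] turn [ 0.00e+00  1.00e-04 -5.17e-01] dist 262.1
```

jog_arm --rows '[[[1,0.24,0.1,0,0,-0.517],[1,0.24,0.1,0,0,-0.517],[1,0.24,0.1,0,0,-0.517],[1,0.24,0.1,0,0,-0.517],[1,0.24,0.1,0,0,-0.517],[1,0.24,0.1,0,0,-0.517],[1,0.24,0.1,0,0,-0.517]]]'

```text
time_s: 1.32
eef_pos: [392.8, -172.1, 216.1]
ee_rot: [-0.0, 0.487, 0.874, 0.0]
force: [-0.4, 0.4, -0.7]
grip_width: 0.995
```

```bash
python3 - <<'E'
from h import *
go([440.7,-78.5,190],np.radians(121.8))
E
```

```text
shift [0.3628 0.6    0.1743] turn [-0.0001 -0.0002 -0.0005] dist 108.4
```

jog_arm --rows '[[[0.363,0.6,0.174,0,0,0],[0.363,0.6,0.174,0,0,0],[0.363,0.6,0.174,0,0,0],[0.363,0.6,0.174,0,0,0],[0.363,0.6,0.174,0,0,0]]]'

```text
time_s: 1.73
eef_pos: [441.3, -78.7, 189.8]
ee_rot: [-0.0, 0.489, 0.872, -0.0]
force: [-0.4, -0.5, -0.7]
grip_width: 1.0
```

```bash
cat > look.py <<'E'
from h import *
import sys
n=sys.argv[1]
s=ctrl.sense(); im=capture("wrist"); cv2.imwrite(f"pics/{n}.png",im[:,:,::-1])
print(s["time_s"],s["eef_pos"],s["force"],s["grip_width"])
np.save(f"pics/{n}.npy",wview(s))
E
python3 look.py w1; python3 - <<'E'
from h import *
go([440.7,-78.5,190],np.radians(121.8))
V=wview(); c=calibration("wrist")
import cv2
im=cv2.imread("pics/w1.png")
for P in parts("s"):
    q=proj(c,place(P,439.6,-76.8,85,np.radians(121.8)),V); print(q.round(0).tolist())
    for a in q: cv2.circle(im,tuple(int(v) for v in a.round()),2,(0,0,255),-1)
cv2.imwrite("pics/w1b.png",im)
E
```

```text
1.7333 [441.28929206 -78.6944628  189.80312278] [-0.37659918 -0.48402672 -0.71061653] 0.9999412043206598
shift [0.0077 0.0009 0.0009] turn [-0.0003 -0.0001 -0.0049] dist 1.2
[[299.0, 212.0], [302.0, 224.0], [260.0, 212.0], [257.0, 224.0], [299.0, 185.0], [302.0, 193.0], [259.0, 185.0], [256.0, 194.0]]
[[289.0, 198.0], [293.0, 231.0], [269.0, 198.0], [265.0, 231.0], [289.0, 193.0], [293.0, 225.0], [269.0, 193.0], [264.0, 225.0]]
```

View pics/w1b.png

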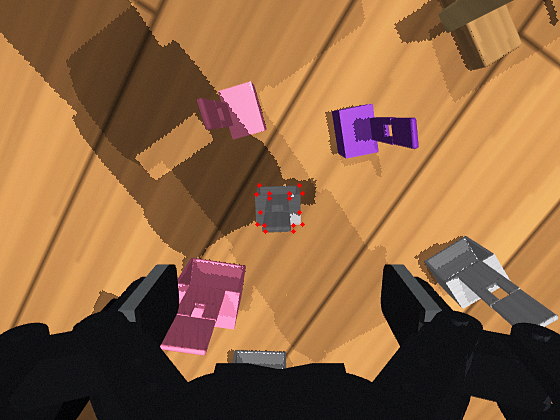

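```bash
python3 - <<'E'
from h import *
cams={n:calibration(n) for n in("scene","side")}
p,R=cur()
for nm,o in dict(pl_top=[("scene",(265,160)),("side",(334,191.5))],pl_botright=[("scene",(265,217.5)),]).items():
    if len(o)==2:
        r=least_squares(lambda P:np.concatenate([proj(cams[n],P)[0]-q for n,q in o]),[450,-100,100]); print(nm,r.x.round(1),r.cost, (R.T@(r.x-p)).round(1))
c=calibration("wrist");V=wview()
# small tab top in tool coords & pink
f,cx,cy=K(c)
im=cv2.imread("pics/w1.png")[160:260,220:340]; cv2.imwrite("pics/w1c.png",cv2.resize(im,None,fx=6,fy=6,interpolation=cv2.INTER_CUBIC))
def onplane(uv,z):
    T=np.linalg.inv(V); d=T[:3,:3]@np.array([(uv[0]-cx)/f,(uv[1]-cy)/f,1]); return T[:3,3]+d*(z-T[2,3])/d[2]
for uv in[(208,352),(165,345),(243,300),(235,355),(287,350)]: print(uv,onplane(uv,140).round(0),(R.T@(onplane(uv,140)-p)).round(0))
E
```

```text
pl_top [ 427.4 -176.7  143.3] 1.963618687723841 [-75.7 -62.3  46.8]
(208, 352) [ 444. -174.  140.] [-82. -47.  50.]
(165, 345) [ 417. -184.  140.] [-76. -75.  50.]
(243, 300) [ 444. -128.  140.] [-43. -23.  50.]
(235, 355) [ 460. -167.  140.] [-84. -29.  50.]
(287, 350) [ 488. -145.  140.] [-80.   5.  50.]
```

View pics/w1c.png

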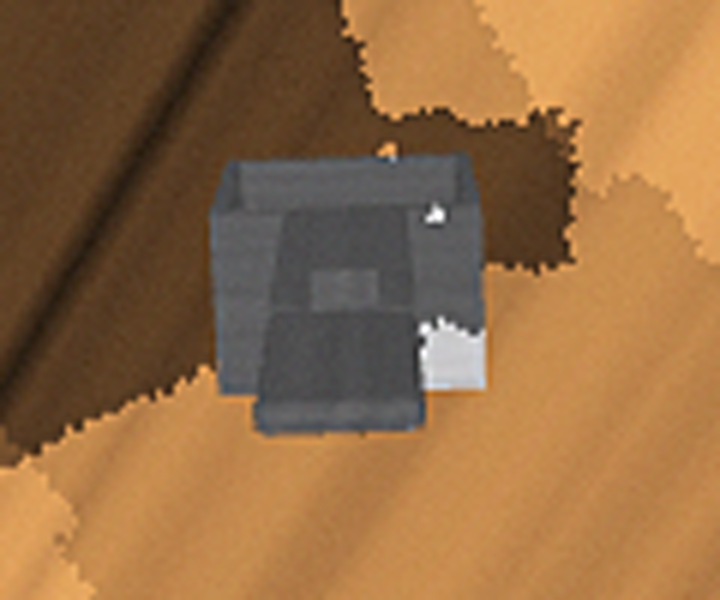

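The crop shows the grey small measure with its tab top at px (276,229), between the jaws and square to them.

jog_arm --rows '[[[0.008,-0.008,0.2,0,0,-0.005],[0.008,-0.008,0.4,0,0,-0.005],[0.008,-0.008,0.55,0,0,-0.005],[0.008,-0.008,0.578,0,0,-0.005],[0.008,-0.008,0.578,0,0,-0.005]]]' --jaw 0

```text
time_s: 2.2
eef_pos: [439.1, -79.8, 103.1]
ee_rot: [-0.001, 0.487, 0.873, -0.0]
force: [0.4, -0.9, 0.8]
grip_width: 0.498
```

jog_arm --rows '[[[0,0,0,0,0,0],[0,0,0,0,0,0],[0,0,0,0,0,0],[0,0,0,0,0,0],[0,0,0,0,0,0]]]' --jaw 1 --grip_force 80

```text
time_s: 2.62
eef_pos: [440.4, -79.7, 105.2]
ee_rot: [0.002, 0.487, 0.874, -0.0]
force: [-1.5, -0.7, 5.8]
grip_width: 0.179
```

```bash
python3 look.py w2
```

```text
2.6167 [440.39277689 -79.74672583 105.2341642 ] [-1.53192223 -0.73131992  5.83276274] 0.17914645911163035
```

View pics/w2.png

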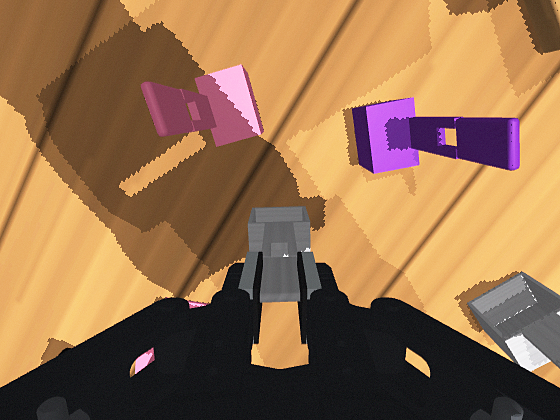

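jog_arm --rows '[[[0,0,-0.1,0,0,0],[0,0,-0.35,0,0,0],[0,0,-0.6,0,0,0],[0,0,-0.85,0,0,0],[0,0,-1,0,0,0],[0,0,-1,0,0,0]]]'

```text
time_s: 3.17
eef_pos: [441.2, -79.9, 259.3]
ee_rot: [0.005, 0.487, 0.874, 0.0]
force: [0.5, -0.1, -0.5]
grip_width: 0.176
```

```bash
python3 look.py w3; python3 - <<'E'
from h import *
yaw=2.694; ux=np.array([np.cos(yaw),np.sin(yaw)])
B=np.array([540.3,217.2])
t=B-100*ux; print(t)
go([*t,255],yaw)
E
```

```text
3.1667 [441.23003831 -79.87570237 259.34656974] [ 0.54045797 -0.10287753 -0.48080566] 0.17640969890182645
[630.44916049 173.92034123]
shift [0.7699 1.9664 0.0118] turn [ 0.0012  0.0039 -0.3622] dist 316.8
```

View pics/w3.png

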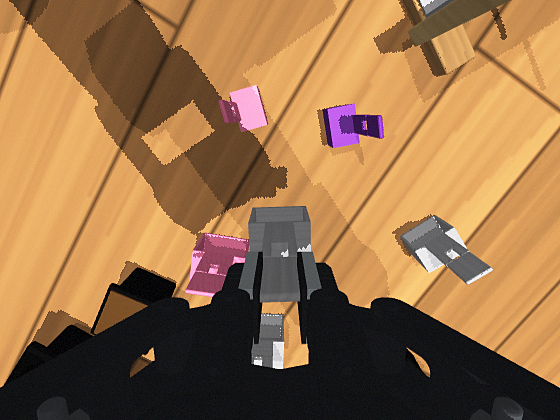

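jog_arm --rows '[[[0.4,1,0,0,0,-0.362],[0.4,1,0,0,0,-0.362],[0.4,1,0,0,0,-0.362],[0.4,1,0,0,0,-0.362],[0.4,1,0,0,0,-0.362],[0.4,1,0,0,0,-0.362]]]'

```text
time_s: 3.72
eef_pos: [535.6, 52.2, 252.0]
ee_rot: [-0.001, 0.22, 0.976, -0.0]
force: [-0.7, -0.4, 0.1]
grip_width: 0.182
```

```bash
python3 - <<'E'
from h import *
go([630.4,173.9,255],2.694)
E
```

```text
shift [-0.2234  1.004  -0.0211] turn [-0.0005 -0.0015  0.003 ] dist 154.3
```

jog_arm --rows '[[[-0.1,0.25,-0.02,0,0,0.003],[-0.223,0.52,-0.02,0,0,0.003],[-0.223,0.8,-0.02,0,0,0.003],[-0.223,1,-0.02,0,0,0.003],[-0.223,1,-0.02,0,0,0.003],[-0.223,1,-0.02,0,0,0.003],[-0.223,1,-0.02,0,0,0.003]]]'

```text
time_s: 4.3
eef_pos: [630.4, 170.3, 256.1]
ee_rot: [-0.0, 0.226, 0.974, -0.0]
force: [-0.1, -0.0, -0.8]
grip_width: 0.182
```

```bash
python3 look.py w4; python3 - <<'E'
from h import *
im=capture("scene"); cv2.imwrite("pics/sc4.png",im[:,:,::-1])
im=capture("side"); cv2.imwrite("pics/sd4.png",im[:,:,::-1])
V=np.load("pics/w4.npy"); c=calibration("wrist")
yaw=2.694
print(proj(c,place(np.array([[0,0,170],[-46,0,170],[-56,0,180],[0,120,178],[0,-120,178]],float),540.3,217.2,0,yaw),V).round(1))
E
```

```text
4.3 [630.38869233 170.29356969 256.07321626] [-0.10450121 -0.0290785  -0.7551307 ] 0.18226489458033662
[[282.7  60.2]
 [283.2 136.1]
 [283.4 153.1]
 [ 82.2  59.8]
 [484.3  56.1]]
```

View pics/w4.png

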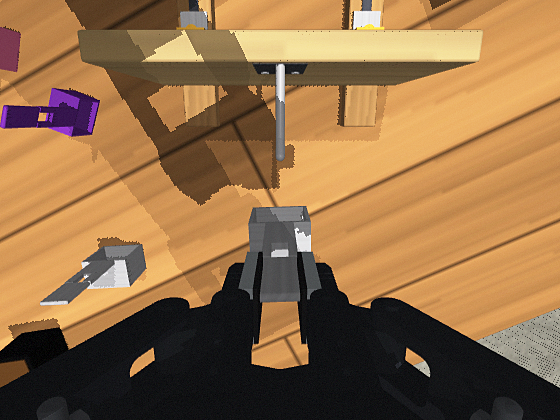

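View pics/sc4.png

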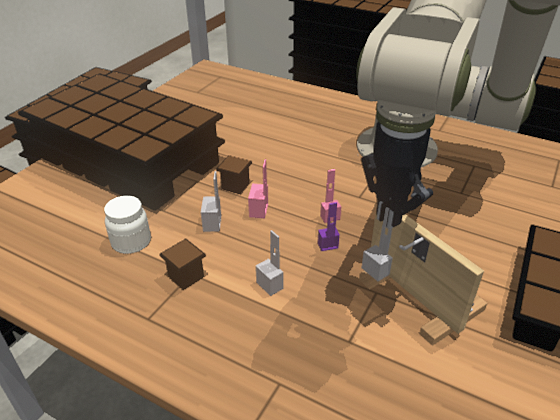

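```bash
python3 - <<'E'
import cv2
im=cv2.imread("pics/w4.png")
cv2.imwrite("pics/w4c.png",cv2.resize(im[50:310,230:330],None,fx=5,fy=2.3,interpolation=cv2.INTER_CUBIC))
cv2.imwrite("pics/w4d.png",cv2.resize(im[20:100,70:490],None,fx=1.9,fy=6,interpolation=cv2.INTER_CUBIC))
cv2.imwrite("pics/w4e.png",cv2.resize(im[200:310,225:335],None,fx=5.4,fy=5.4,interpolation=cv2.INTER_CUBIC))
E
```

```text
(no output)
```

View pics/w4c.png

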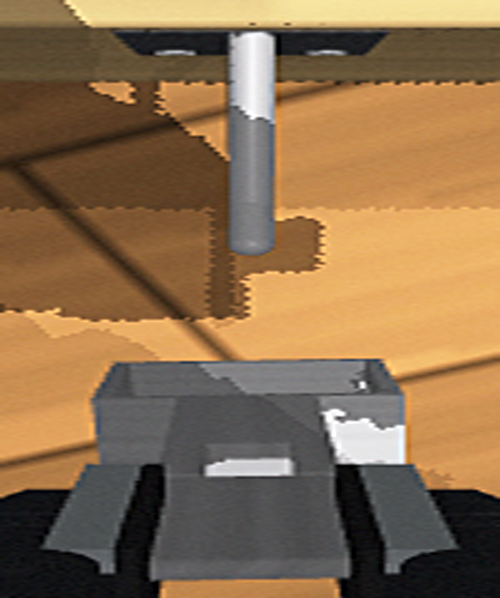

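View pics/w4d.png

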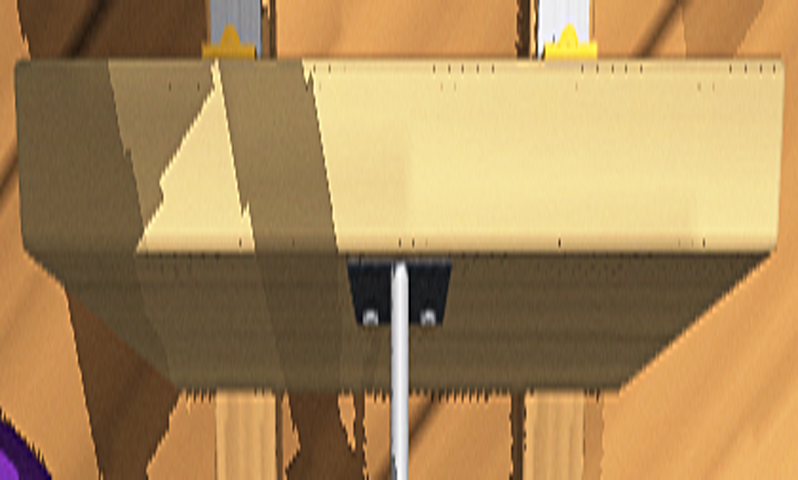

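View pics/w4e.png

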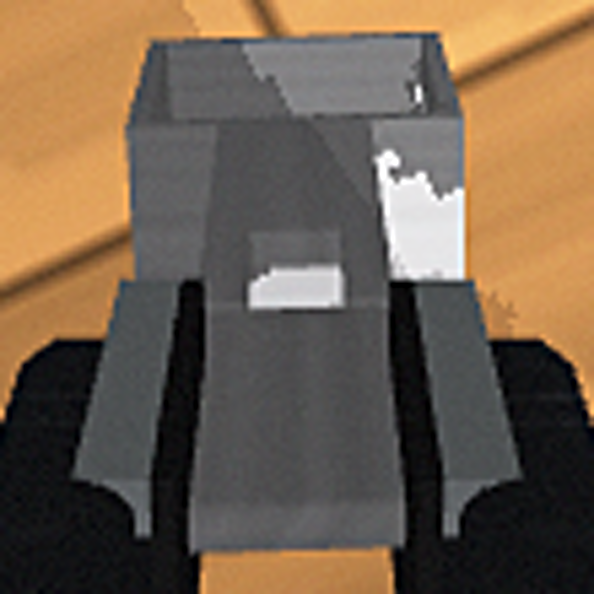

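```bash
cat > inhand.py <<'E'
from h import *
# fit measure pose in tool frame: local (x,y,z)-> tool: x=+x, y=-y, z=-z, pitch about tool y
c=calibration("wrist"); M=np.linalg.inv(np.array(c["mount"]))
def fit(obs):
    # obs: list of (local z, local x, v)
    def res(p):
        x0,z0,th=p; P=[]
        for z,x,v in obs: P.append([x0+x*np.cos(th)+z*np.sin(th),0,z0-(z*np.cos(th)-x*np.sin(th))])
        return np.r_[proj(c,np.array(P),M)[:,1]-[o[2] for o in obs], (th/0.05)]
    r=least_squares(res,[0,18,0]); print("x0 %.2f z0 %.2f pitch %.3f"%tuple(r.x),res(r.x).round(1)); return r.x
if __name__=="__main__":
    fit([(46,0,292.6),(46,-4,301),(9,0,257.2),(-85,0,206.5)])
E
python3 inhand.py
```

```text
x0 -4.90 z0 37.62 pitch -0.035 [ 0.3 -0.1 -0.5  0.3 -0.7]
```

```bash
python3 - <<'E'
from h import *
V=np.load("pics/w2.npy"); c=calibration("wrist")
im=cv2.imread("pics/w2.png")
for z,w,x in [(131,18,0),(131,18,-4),(94,18,0),(76,18,0),(0,40,0),(0,40,-28),(40,40,0)]:
    q=proj(c,place(np.array([[x,w/2,0],[x,-w/2,0]],float),439.6,-78.8,z,np.radians(121.8)),V); print(z,w,x,q.round(1).tolist())
    for a in q: cv2.circle(im,tuple(int(v) for v in a.round()),1,(0,0,255),-1)
cv2.imwrite("pics/w2e.png",cv2.resize(im[195:325,215:345],None,fx=4.6,fy=4.6,interpolation=cv2.INTER_CUBIC))
E
```

```text
131 18 0 [[254.4, 298.3], [301.6, 298.2]]
131 18 -4 [[254.6, 307.6], [301.4, 307.5]]
94 18 0 [[259.7, 259.1], [296.7, 259.0]]
76 18 0 [[261.5, 245.6], [295.1, 245.5]]
0 40 0 [[251.9, 208.6], [305.1, 208.5]]
0 40 -28 [[252.8, 243.5], [304.4, 243.5]]
40 40 0 [[247.1, 225.0], [309.7, 224.9]]
```

View pics/w2e.png

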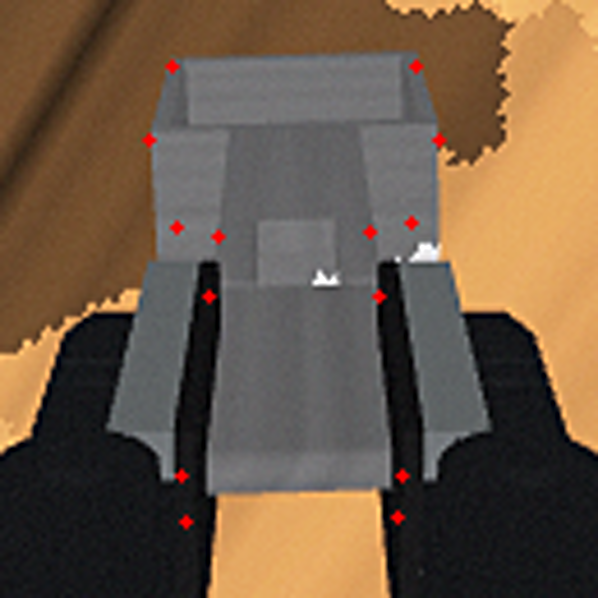

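```bash
python3 - <<'E'
from h import *
c=calibration("wrist"); M=np.linalg.inv(np.array(c["mount"]))
for name,obs in dict(w2=[(46,0,293.5),(46,-4,301.2),(9,0,256.5),(-85,0,207.5)],w4=[(46,0,292.6),(46,-4,301),(9,0,257.2),(-85,0,206.5)]).items():
  for z0 in (19,20.2,22):
    def res(p):
        x0,th=p
        P=[[x0+x*np.cos(th)+z*np.sin(th),0,z0-(z*np.cos(th)-x*np.sin(th))] for z,x,v in obs]
        return proj(c,np.array(P),M)[:,1]-[o[2] for o in obs]
    r=least_squares(res,[0,0]); print(name,z0,r.x.round(3),res(r.x).round(1))
V=np.load("pics/w4.npy")
# board face from wrist: front top edge v=20+251/6, z=178
p,R=cur(); f,cx,cy=K(c); T=np.linalg.inv(V)
def onplane(uv,z):
    d=T[:3,:3]@np.array([(uv[0]-cx)/f,(uv[1]-cy)/f,1]); return T[:3,3]+d*(z-T[2,3])/d[2]
for uv,z in [((280.5,61.7),178),((280.5,65.5),173),((280.5,157),181)]:
    P=onplane(uv,z); print(P.round(1),(R.T@(P-p)).round(1))
print(go([540.3,217.2,256],2.694))
E
```

```text
w2 19 [3.195 0.013] [-0.6  1.2 -1.   0.4]
w2 20.2 [2.659 0.01 ] [-0.6  1.1 -0.9  0.3]
w2 22 [1.856 0.006] [-0.6  1.  -0.7  0.3]
w4 19 [3.407 0.01 ] [ 0.   1.2 -2.   0.8]
w4 20.2 [2.874 0.007] [ 0.1  1.1 -1.9  0.8]
w4 22 [2.073 0.003] [ 0.1  1.  -1.8  0.7]
[541.5 215.  178. ] [99.7  1.2 78.9]
[542.8 214.4 173. ] [98.3  1.2 83.9]
[592.1 190.3 181. ] [43.4  1.2 75.9]
shift [0.6783 0.0176 0.0058] turn [-0.      0.0002 -0.0048] dist 101.8
(array([0.67826933, 0.0176069 , 0.00579885]), array([-4.95932417e-05,  1.68723927e-04, -4.76475431e-03]))
```

```bash
python3 look.py w5; python3 - <<'E'
import cv2
im=cv2.imread("pics/w5.png")
cv2.imwrite("pics/w5c.png",cv2.resize(im[50:310,230:330],None,fx=6,fy=2.3,interpolation=cv2.INTER_CUBIC))
E
```

```text
4.45 [630.52498858 170.10979567 256.89702449] [0.19179548 0.52157505 0.28471592] 0.18346971226602551
```

View pics/w5c.png

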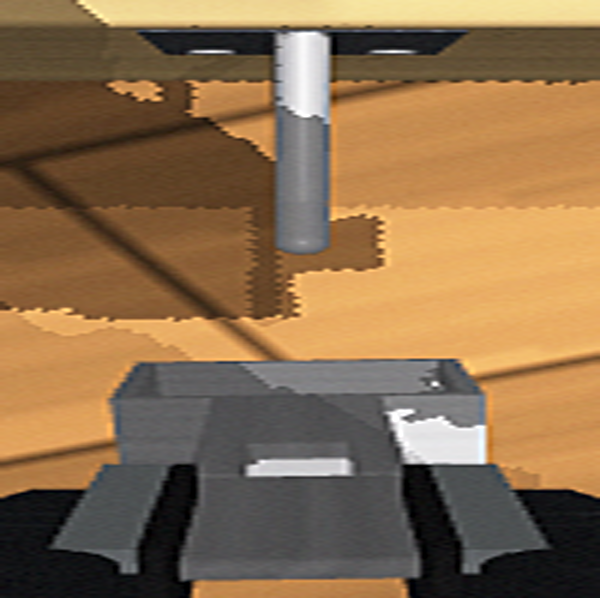

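jog_arm --rows '[[[0.09,0.002,0.15,0,0,0],[0.17,0.002,0.3,0,0,0],[0.17,0.002,0.378,0,0,0],[0.17,0.002,0.378,0,0,0],[0.17,0.002,0.378,0,0,0],[0.17,0.002,0.378,0,0,0]]]'

```text
time_s: 5.0
eef_pos: [608.6, 182.5, 201.2]
ee_rot: [0.001, 0.225, 0.974, 0.0]
force: [-0.5, 0.7, -0.4]
grip_width: 0.179
```

```bash
python3 look.py w6; python3 - <<'E'
from h import *
a=capture("scene")[:,:,::-1]; b=capture("side")[:,:,::-1]; w=cv2.imread("pics/w6.png")
cv2.imwrite("pics/w6c.png",cv2.resize(w[60:310,220:340],None,fx=5,fy=2.3,interpolation=cv2.INTER_CUBIC))
cv2.imwrite("pics/s6.png",np.hstack([cv2.resize(a[180:320,350:490],(400,400),interpolation=cv2.INTER_CUBIC),cv2.resize(b[200:340,170:310],(400,400),interpolation=cv2.INTER_CUBIC)]))
E
```

```text
5.0 [608.63002503 182.48285014 201.24241694] [-0.45006305  0.65848382 -0.36546317] 0.1794678826137121
```

View pics/w6c.png

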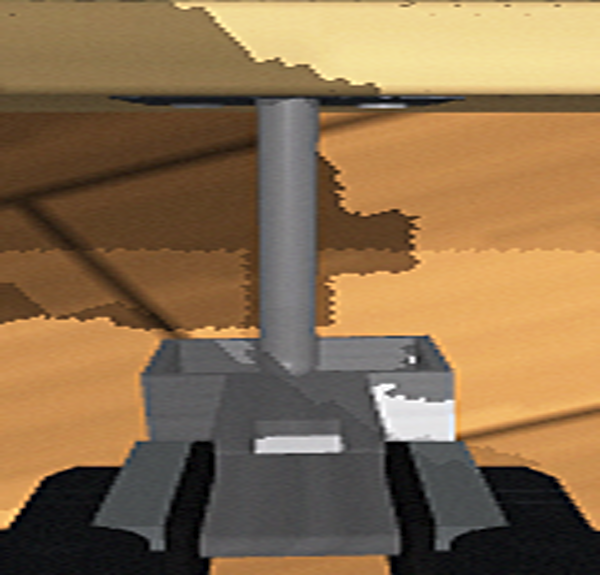

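View pics/s6.png

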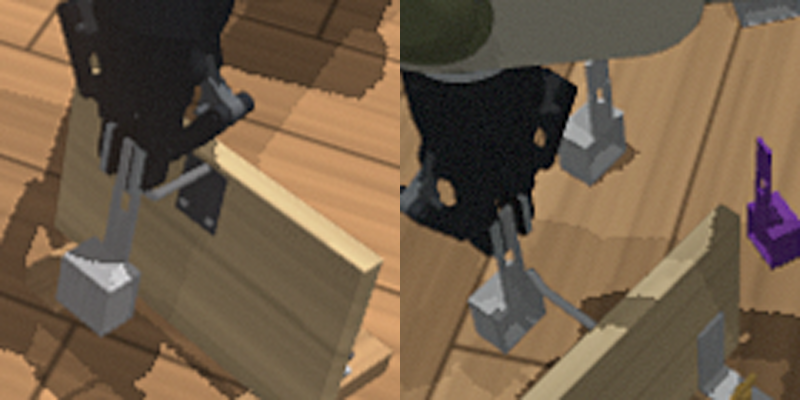

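```bash
cat >> h.py <<'E'
def onplane(V,uv,z):
    c=calibration("wrist"); f,cx,cy=K(c); T=np.linalg.inv(V); d=T[:3,:3]@np.array([(uv[0]-cx)/f,(uv[1]-cy)/f,1]); return T[:3,3]+d*(z-T[2,3])/d[2]
def totool(V,P):
    M=np.array(calibration("wrist")["mount"]); q=V@np.r_[P,1]; return (M@q)[:3]
E
python3 - <<'E'
from h import *
V=np.load("pics/w6.npy")
for uv,z in [((278,101.3),178),((277.7,103),173),((278.2,60+373/2.3),180)]:
    P=onplane(V,uv,z); print(P.round(1),totool(V,P).round(1))
print(cur()[0], ctrl.sense()["force"])
E
```

```text
[541.7 215.  178. ] [74.5 -0.1 23.1]
[542.1 214.6 173. ] [73.9 -0.3 28.1]
[593.7 189.7 180. ] [16.6 -0.1 21.2]
[608.4507782  182.7476355  200.83709575] [-0.26284881 -0.26955294 -0.68243481]
```

```bash
python3 - <<'E'
from h import *
for i in range(3):
    c=calibration("wrist"); print(c["cx"],c["cy"],c["mount"][:3,3],c["fov_y"])
V=np.load("pics/w6.npy"); P=onplane(V,(278,101.3),178); q=V@np.r_[P,1]; print(q, K(c), np.array(c["mount"])@q)
E
```

```text
279.5032159366897 211.36974728736186 [  67.40636091    0.54541645 -142.31001784] 63.27242159913139
279.5032159366897 211.36974728736186 [  67.40636091    0.54541645 -142.31001784] 63.27242159913139
279.5032159366897 211.36974728736186 [  67.40636091    0.54541645 -142.31001784] 63.27242159913139
[ -0.69476787 -50.87288018 157.54463427   1.        ] (np.float64(340.8672365273128), 279.5032159366897, 211.36974728736186) [74.50136851 -0.12635185 23.09268475  1.        ]
```

jog_arm --rows '[[[0.033,-0.006,0.003,0,0,0],[0.067,-0.006,0.003,0,0,0],[0.093,-0.006,0.003,0,0,0],[0.113,-0.006,0.017,0,0,0],[0.133,-0.006,0.033,0,0,0],[0.153,-0.006,0.053,0,0,0],[0.167,-0.006,0.06,0,0,0],[0.167,-0.006,0.06,0,0,0]]]'

```text
time_s: 5.82
eef_pos: [584.5, 193.4, 190.3]
ee_rot: [-0.0, 0.224, 0.975, -0.0]
force: [0.3, 0.3, -1.1]
grip_width: 0.181
```

```bash
python3 look.py w7; python3 - <<'E'
from h import *
a=capture("scene")[:,:,::-1]; w=cv2.imread("pics/w7.png")
cv2.imwrite("pics/w7c.png",np.hstack([cv2.resize(w[60:310,220:340],None,fx=4,fy=2.3,interpolation=cv2.INTER_CUBIC)[:560],cv2.resize(a[195:295,370:430],(310,560),interpolation=cv2.INTER_CUBIC)]))
print(cur()[0],ctrl.sense()["force"],ctrl.sense()["wrist_torque"])
E
```

```text
5.8167 [584.49253268 193.35346572 190.33213186] [ 0.26318536  0.33003113 -1.09116791] 0.18058115588765145
[585.03481261 193.10526275 190.78745223] [-0.05701739 -0.72830169 -1.05799416] [0.00387623 0.02335436 0.00079952]
```

View pics/w7c.png

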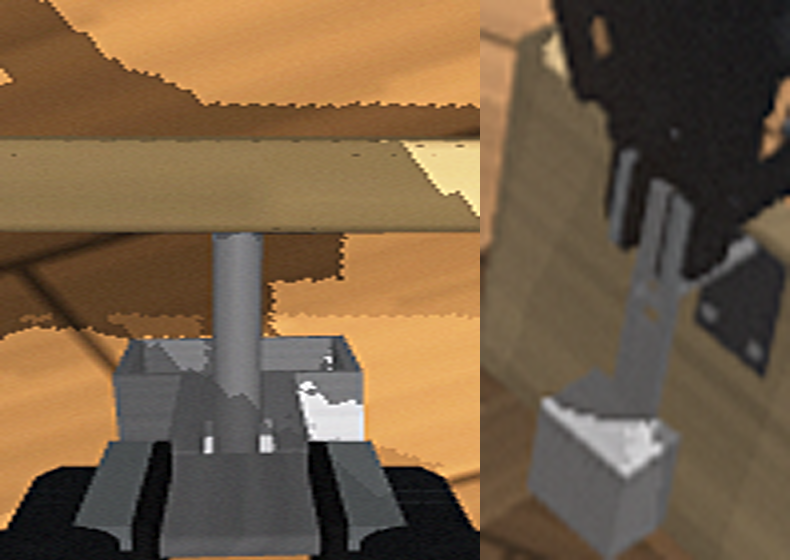

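```bash
python3 - <<'E'
from h import *
V=np.load("pics/w7.npy")
P=onplane(V,(279,160.9),178); print(P.round(1),totool(V,P).round(1))
E
```

```text
[541.1 214.8 178. ] [48.4  0.3 12.4]
```

jog_arm --rows '[[[0.04,0,0,0,0,0],[0.08,0,0,0,0,0],[0.12,0,0,0,0,0],[0.16,0,0,0,0,0],[0.2,0,0,0,0,0],[0.23,0,0,0,0,0],[0.24,0,0,0,0,0],[0.24,0,0,0,0,0]]]'

```text
time_s: 6.58
eef_pos: [552.4, 209.1, 191.0]
ee_rot: [0.0, 0.224, 0.975, 0.0]
force: [0.1, 0.8, -0.5]
grip_width: 0.182
```

```bash
python3 look.py w8; python3 - <<'E'
from h import *
w=cv2.imread("pics/w8.png")
cv2.imwrite("pics/w8c.png",cv2.resize(w[190:310,215:345],None,fx=5,fy=5,interpolation=cv2.INTER_CUBIC))
print(cur()[0],ctrl.sense()["force"],ctrl.sense()["wrist_torque"])
E
```

```text
6.5833 [552.35279074 209.11418033 190.97467244] [ 0.13512974  0.76150471 -0.506654  ] 0.1822629139347693
[552.60657353 208.92669373 190.92192404] [ 0.5997164  -0.20971963 -0.72225356] [0.01457288 0.01371884 0.00616541]
```

View pics/w8c.png

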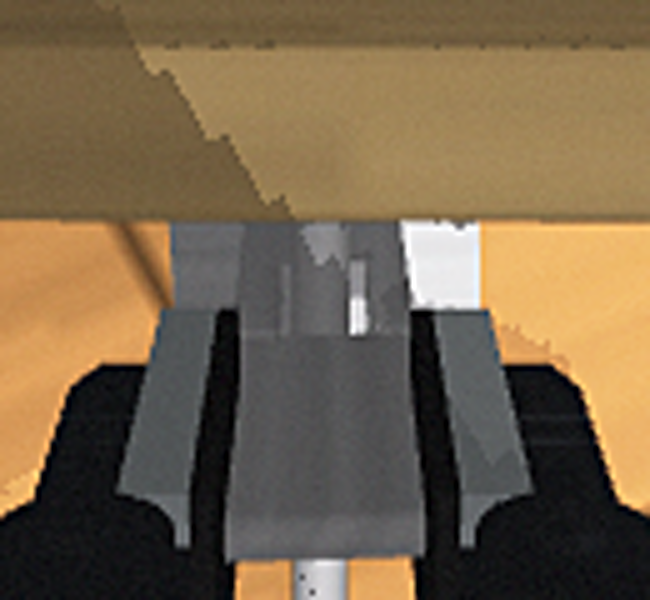

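jog_arm --rows '[[[0.01,-0.003,0.01,0,0,0],[0.02,-0.003,0.02,0,0,0],[0.03,-0.003,0.03,0,0,0],[0.03,-0.003,0.039,0,0,0],[0.03,-0.003,0.039,0,0,0],[0.03,-0.003,0.039,0,0,0]]]'

```text
time_s: 7.13
eef_pos: [548.4, 210.4, 184.8]
ee_rot: [-0.0, 0.224, 0.974, -0.0]
force: [-0.7, -0.7, -0.9]
grip_width: 0.18
```

```bash
cat > st.py <<'E'
from h import *
import sys
s=ctrl.sense(); p,R=cur(s); u=np.array([np.cos(2.696),np.sin(2.696),0])
v=np.array([-u[1],u[0],0])
B=np.array([541.3,215,0])
print("t",s["time_s"],"pos",p.round(2),"d_board",((B-p)@u).round(2),"side",((p-B)@v).round(2),"F along push",(s["force"]@-u).round(2),"Fy",(s["force"]@v).round(2),"Fz",s["force"][2].round(2),"T",(s["wrist_torque"]).round(2),"yaw",np.degrees(np.arctan2(R[1,0],R[0,0])).round(2),"z",R[:,2].round(3))
E
python3 st.py
```

```text
t 7.1333 pos [548.4  210.39 184.83] d_board 8.39 side 1.1 F along push -0.35 Fy 0.94 Fz -0.85 T [-0.    0.02  0.05] yaw 154.06 z [-0. -0. -1.]
```

jog_arm --rows '[[[0.007,0,0,0,0,0],[0.014,0,0,0,0,0],[0.021,0,0,0,0,0],[0.028,0,0,0,0,0],[0.028,0,0,0,0,0]]]'

```text
time_s: 7.55
eef_pos: [544.5, 212.4, 185.0]
ee_rot: [-0.0, 0.224, 0.975, 0.0]
force: [0.8, -0.8, -1.1]
grip_width: 0.182
```

```bash
python3 st.py
```

```text
t 7.55 pos [544.45 212.39 185.01] d_board 3.97 side 1.0 F along push 1.06 Fy 0.35 Fz -1.13 T [-0.01  0.01 -0.  ] yaw 154.07 z [ 0.  0. -1.]
```

Force is about 1 N, so first touch is near. Continuing in small steps.

jog_arm --rows '[[[0.007,0,0,0,0,0],[0.013,0,0,0,0,0],[0.013,0,0,0,0,0]]]'

```text
time_s: 7.8
eef_pos: [543.3, 212.9, 185.1]
ee_rot: [0.001, 0.224, 0.974, -0.0]
force: [2.9, -1.8, -1.3]
grip_width: 0.185
```

```bash
python3 st.py
```

```text
t 7.8 pos [543.28 212.89 185.06] d_board 2.7 side 1.05 F along push 3.41 Fy 0.34 Fz -1.31 T [-0.2  -0.62  0.01] yaw 154.06 z [ 0.001 -0.    -1.   ]
```

jog_arm --rows '[[[0.006,0,0,0,0,0],[0.006,0,0,0,0,0]]]'

```text
time_s: 7.97
eef_pos: [543.0, 213.0, 185.1]
ee_rot: [0.001, 0.225, 0.974, -0.0]
force: [6.0, -2.7, -3.9]
grip_width: 0.182
```

```bash
python3 st.py
```

```text
t 7.9667 pos [543.01 212.99 185.08] d_board 2.41 side 1.08 F along push 6.58 Fy -0.19 Fz -3.85 T [-0.49 -1.2   0.01] yaw 154.04 z [ 0.003 -0.001 -1.   ]
```

jog_arm --rows '[[[0,0,0,0,0,0],[0,0,0,0,0,0],[0,0,0,0,0,0],[0,0,0,0,0,0],[0,0,0,0,0,0],[0,0,0,0,0,0]]]'

```text
time_s: 8.47
eef_pos: [543.0, 213.0, 185.1]
ee_rot: [0.001, 0.225, 0.974, -0.0]
force: [5.2, -2.0, -3.3]
grip_width: 0.182
```

```bash
python3 st.py; python3 look.py w9; python3 - <<'E'
from h import *
a=capture("scene")[:,:,::-1]; w=cv2.imread("pics/w9.png")
cv2.imwrite("pics/w9c.png",np.hstack([cv2.resize(w[190:310,215:345],None,fx=3.5,fy=4.5,interpolation=cv2.INTER_CUBIC)[:540],cv2.resize(a[195:295,380:450],(340,540),interpolation=cv2.INTER_CUBIC)]))
E
```

```text
t 8.4667 pos [543.04 212.99 185.07] d_board 2.44 side 1.07 F along push 5.53 Fy -0.41 Fz -3.33 T [-0.49 -1.15 -0.04] yaw 154.03 z [ 0.002 -0.001 -1.   ]
8.4667 [543.03851116 212.98597467 185.0650044 ] [ 5.1696792  -2.01556065 -3.32947973] 0.18213300956078762
```

View pics/w9c.png

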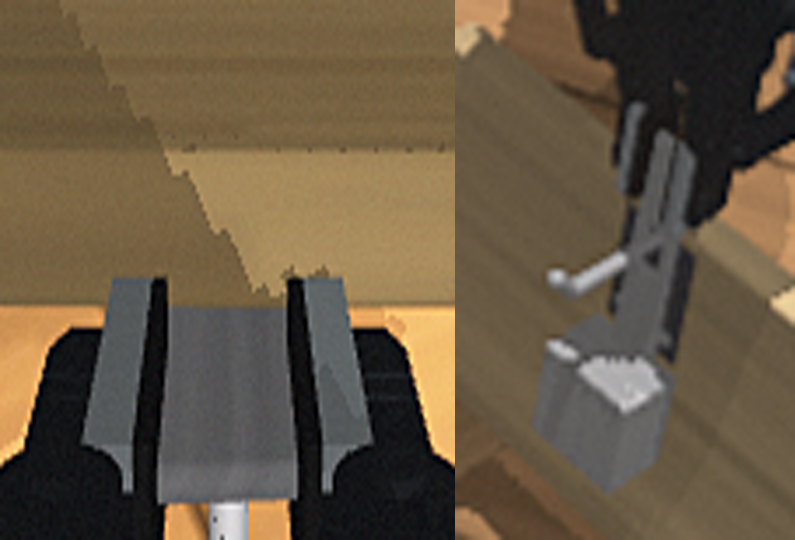

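jog_arm --rows '[[[-0.007,0,0.003,0,0,0],[-0.007,0,0.003,0,0,0]]]'

```text
time_s: 8.73
eef_pos: [543.3, 212.9, 184.6]
ee_rot: [0.0, 0.225, 0.974, 0.0]
force: [3.1, -2.0, -0.3]
grip_width: 0.181
```

jog_arm --rows '[[[0,0,0,0,0,0],[0,0,0,0,0,0],[0,0,0,0,0,0]]]' --jaw 0.1

```text
time_s: 8.98
eef_pos: [542.7, 213.3, 184.5]
ee_rot: [-0.0, 0.224, 0.975, 0.0]
force: [-0.2, -0.3, -0.2]
grip_width: 0.451
```

```bash
python3 st.py; python3 look.py w10; python3 - <<'E'
from h import *
a=capture("scene")[:,:,::-1]; w=cv2.imread("pics/w10.png")
cv2.imwrite("pics/w10c.png",np.hstack([cv2.resize(w[190:310,215:345],None,fx=3.5,fy=4.5,interpolation=cv2.INTER_CUBIC)[:540],cv2.resize(a[195:295,380:450],(340,540),interpolation=cv2.INTER_CUBIC)]))
E
```

```text
t 8.9833 pos [542.66 213.28 184.46] d_board 1.97 side 0.97 F along push -0.07 Fy 0.31 Fz -0.22 T [-0.04  0.01  0.  ] yaw 154.07 z [-0.001  0.    -1.   ]
8.9833 [542.66267208 213.27555184 184.45683389] [-0.19303729 -0.25248657 -0.22118566] 0.45113341532252116
```

View pics/w10c.png

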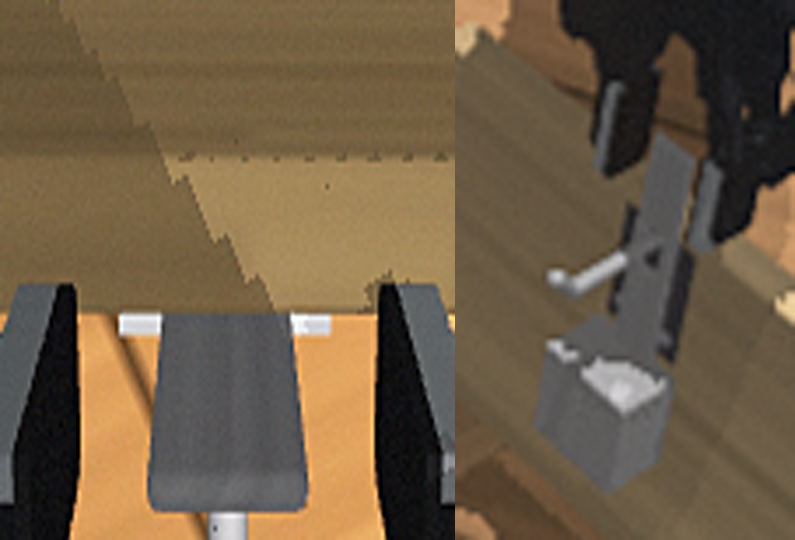

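jog_arm --rows '[[[0,0,-0.1,0,0,0],[0,0,-0.3,0,0,0],[0,0,-0.45,0,0,0],[-0.2,-0.2,-0.45,0,0,0],[-0.4,-0.45,-0.45,0,0,0],[-0.6,-0.7,-0.4,0,0,0],[-0.8,-1,-0.4,0,0,0],[-0.85,-1,-0.4,0,0,0]]]'

```text
time_s: 9.75
eef_pos: [591.7, 19.5, 244.3]
ee_rot: [-0.0, 0.225, 0.974, -0.0]
force: [-0.2, -0.3, 0.9]
grip_width: 0.452
```

```bash
python3 - <<'E'
from h import *
print(cur()[0]); go([624.3,-43.1,200],np.radians(153.7))
a=capture("scene")[:,:,::-1]; cv2.imwrite("pics/s11.png",cv2.resize(a[180:320,350:490],(560,560),interpolation=cv2.INTER_CUBIC))
E
```

```text
[591.65714759  19.45948832 244.33458799]
shift [-0.3787 -0.2792  0.2955] turn [-0.0004 -0.0005  0.0032] dist 83.3
```

View pics/s11.png

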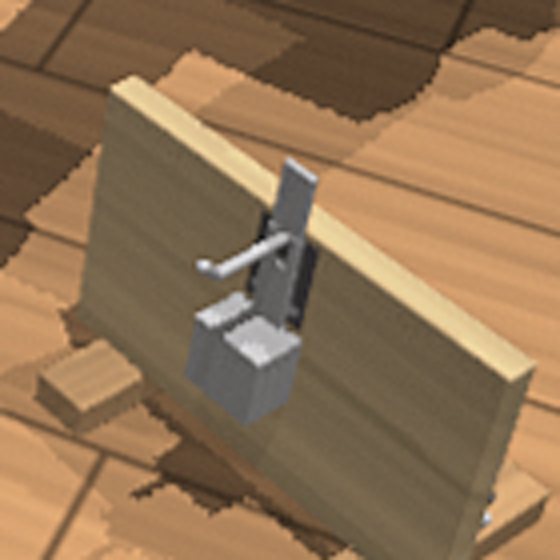

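jog_arm --rows '[[[-0.2,-0.14,0.1,0,0,0.003],[-0.378,-0.279,0.2,0,0,0.003],[-0.378,-0.279,0.295,0,0,0.003],[-0.378,-0.279,0.295,0,0,0.003],[-0.378,-0.279,0.295,0,0,0.003]]]' --jaw -0.2

```text
time_s: 10.22
eef_pos: [624.4, -39.6, 200.0]
ee_rot: [-0.001, 0.227, 0.974, 0.0]
force: [-0.1, 0.4, 0.4]
grip_width: 0.597
```

```bash
python3 look.py w11; python3 - <<'E'
from h import *
go([624.3,-43.1,107.5],np.radians(153.7))
V=np.load("pics/w11.npy"); c=calibration("wrist")
im=cv2.imread("pics/w11.png")
for P in parts("m"):
    q=proj(c,place(P,622.5,-42.2,89.5,np.radians(153.7)),V); 
    for a in q: cv2.circle(im,tuple(int(v) for v in a.round()),1,(0,0,255),-1)
print(q.round(1).tolist())
cv2.imwrite("pics/w11c.png",cv2.resize(im[150:270,200:360],None,fx=5,fy=5,interpolation=cv2.INTER_CUBIC))
E
```

```text
10.2167 [624.3890731  -39.62155353 199.97243306] [-0.07926601  0.44823259  0.41235963] 0.5971289047974276
shift [-0.0084 -0.0245  0.624 ] turn [0.0002 0.0003 0.0015] dist 93.7
[[289.3, 199.2], [293.3, 232.2], [261.5, 199.1], [254.2, 232.2], [289.3, 194.8], [293.4, 226.3], [261.5, 194.8], [254.1, 226.3]]
```

View pics/w11c.png

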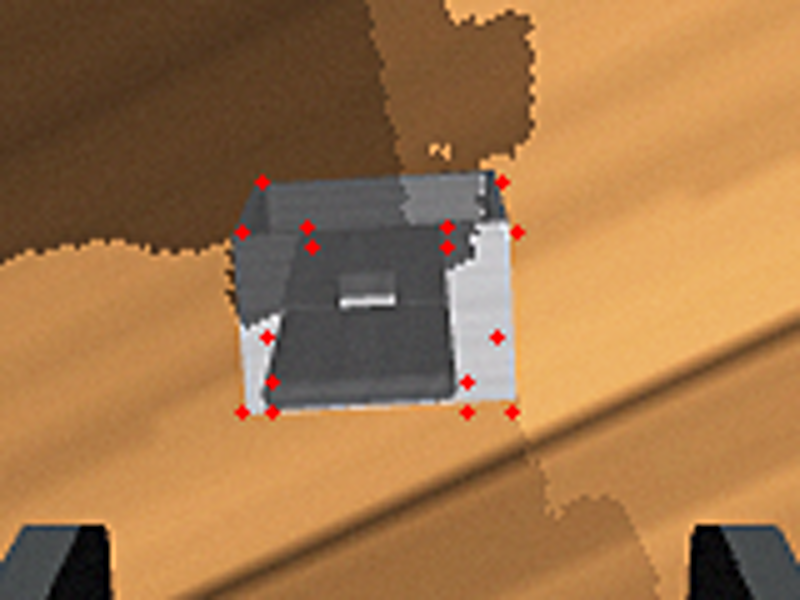

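jog_arm --rows '[[[-0.008,-0.031,0.1,0,0,-0.026],[-0.008,-0.031,0.3,0,0,-0.026],[-0.008,-0.031,0.5,0,0,-0.026],[-0.008,-0.031,0.617,0,0,-0.026],[-0.008,-0.031,0.617,0,0,-0.026],[-0.008,-0.031,0.617,0,0,-0.026]]]'

```text
time_s: 10.77
eef_pos: [624.1, -43.9, 109.0]
ee_rot: [0.0, 0.206, 0.979, 0.0]
force: [0.2, 0.0, -0.0]
grip_width: 0.597
```

```bash
python3 look.py w12; python3 - <<'E'
from h import *
im=cv2.imread("pics/w12.png")
cv2.imwrite("pics/w12c.png",cv2.resize(im[190:320,200:360],None,fx=4.6,fy=4.6,interpolation=cv2.INTER_CUBIC))
E
```

```text
10.7667 [624.05549343 -43.94868409 108.97734419] [ 0.16499273  0.00975623 -0.00716274] 0.5969009372330634
```

View pics/w12c.png

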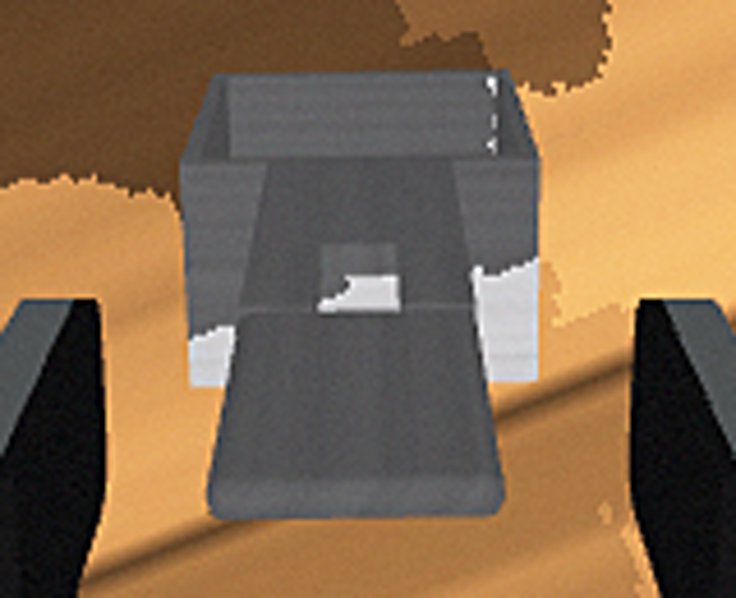

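jog_arm --rows '[[[0,-0.005,0.003,0,0,-0.004],[0,-0.005,0.003,0,0,-0.004],[0,-0.005,0.003,0,0,-0.004],[0,-0.005,0.003,0,0,-0.004],[0,-0.005,0.003,0,0,-0.004],[0,-0.005,0.003,0,0,-0.004]]]' --jaw 1 --grip_force 80

```text
time_s: 11.32
eef_pos: [624.2, -45.4, 109.3]
ee_rot: [0.002, 0.204, 0.979, 0.0]
force: [-0.1, 1.5, 6.7]
grip_width: 0.264
```

```bash
python3 st.py
```

```text
t 11.3167 pos [624.24 -45.41 109.25] d_board 187.08 side 199.24 F along push -0.77 Fy -1.28 Fz 6.73 T [0.12 0.23 0.04] yaw 156.5 z [ 0.003 -0.001 -1.   ]
```

jog_arm --rows '[[[0,0,-0.1,0,0,0],[0,0,-0.35,0,0,0],[0,0,-0.6,0,0,0],[0,0,-0.85,0,0,0],[0,0,-0.98,0,0,0],[0,0,-0.98,0,0,0]]]'

```text
time_s: 11.82
eef_pos: [624.8, -45.7, 260.4]
ee_rot: [0.005, 0.204, 0.979, -0.0]
force: [-0.1, 0.4, -0.4]
grip_width: 0.264
```

```bash
cat > app.py <<'E'
from h import *
import sys
s=float(sys.argv[1]); z=float(sys.argv[2])
u=np.array([np.cos(2.694),np.sin(2.694)]); print(cur()[0])
t=np.array([543.0,213.0])-u*s; print(t); go([*t,z],np.radians(154.2))
E
python3 app.py 87 256
```

```text
[624.76943441 -45.70101455 260.3780959 ]
[621.42976962 175.34669687]
shift [0.6083 1.3425 0.0253] turn [0.0011 0.0062 0.0256] dist 221.1
```

jog_arm --rows '[[[0.1,0.25,0.02,0,0,0.025],[0.2,0.5,0.02,0,0,0.025],[0.3,0.75,0.02,0,0,0.025],[0.45,1,0.02,0,0,0.025],[0.45,1,0.02,0,0,0.025]]]'

```text
time_s: 12.23
eef_pos: [619.9, 125.7, 250.6]
ee_rot: [-0.001, 0.22, 0.976, 0.001]
force: [-1.1, 0.1, -1.3]
grip_width: 0.263
```

```bash
python3 app.py 87 256
```

```text
[619.85789418 125.67731546 250.55021162]
[621.42976962 175.34669687]
shift [ 0.1326  0.3037 -0.0356] turn [ 0.0008 -0.0014  0.0045] dist 50.0
```

jog_arm --rows '[[[0.06,0.15,-0.02,0,0,0.004],[0.13,0.3,-0.02,0,0,0.004],[0.13,0.3,-0.02,0,0,0.004],[0.13,0.3,-0.02,0,0,0.004],[0.13,0.3,-0.02,0,0,0.004]]]'

```text
time_s: 12.65
eef_pos: [623.2, 167.5, 253.7]
ee_rot: [-0.0, 0.226, 0.974, -0.0]
force: [-0.1, -0.2, -0.8]
grip_width: 0.261
```

```bash
python3 look.py w13; python3 app.py 70 201; python3 - <<'E'
from h import *
im=cv2.imread("pics/w13.png")
cv2.imwrite("pics/w13c.png",cv2.resize(im[30:320,210:350],None,fx=5,fy=2,interpolation=cv2.INTER_CUBIC))
E
```

```text
12.65 [623.21976224 167.52690647 253.65256689] [-0.08285711 -0.23761356 -0.83317321] 0.26113204974630827
[623.31378308 167.19452741 253.80228675]
[606.10441234 182.70423886]
shift [0.1484 0.0424 0.3521] turn [-0.0004 -0.0004 -0.004 ] dist 57.7
```

View pics/w13c.png

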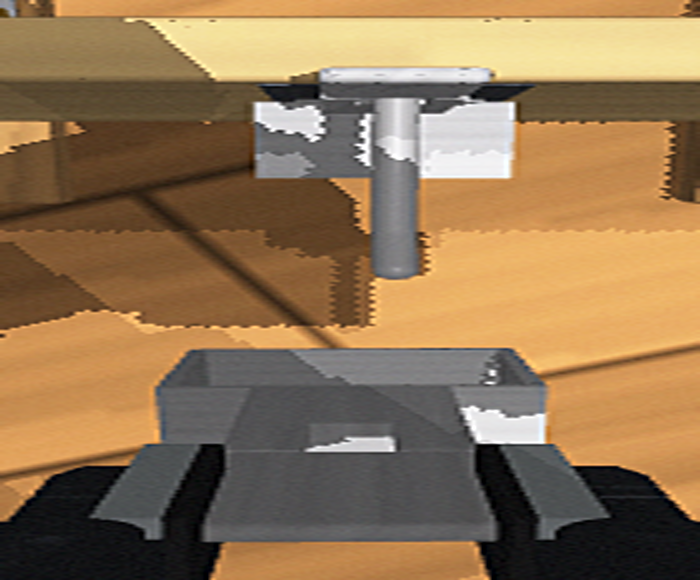

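View pics/w13.png

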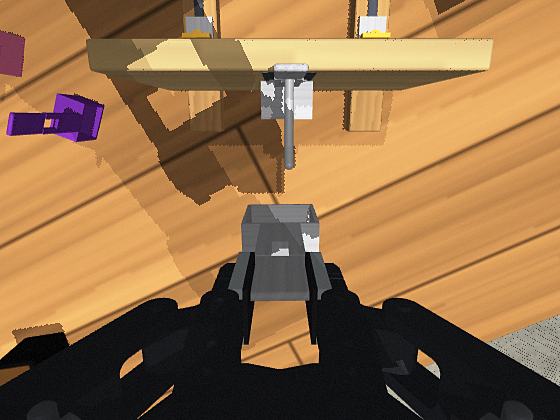

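jog_arm --rows '[[[0.04,0.02,0.1,0,0,-0.002],[0.1,0.036,0.22,0,0,-0.002],[0.135,0.036,0.3,0,0,-0.002],[0.135,0.036,0.35,0,0,-0.002],[0.135,0.036,0.35,0,0,-0.002],[0.135,0.036,0.35,0,0,-0.002],[0.135,0.036,0.35,0,0,-0.002]]]'

```text
time_s: 13.28
eef_pos: [608.3, 181.3, 202.7]
ee_rot: [0.001, 0.225, 0.974, 0.0]
force: [-0.3, -0.0, -0.9]
grip_width: 0.266
```

```bash
python3 look.py w14; python3 st.py; python3 - <<'E'
from h import *
im=cv2.imread("pics/w14.png")
cv2.imwrite("pics/w14c.png",cv2.resize(im[60:310,210:350],None,fx=5,fy=2.3,interpolation=cv2.INTER_CUBIC))
E
```

```text
13.2833 [608.27505124 181.26029344 202.7373922 ] [-0.29696087 -0.03678313 -0.93489403] 0.26603192099318446
t 13.3333 pos [608.23 181.38 202.74] d_board 74.89 side 1.49 F along push -0.37 Fy 0.46 Fz -0.5 T [ 0.01  0.03 -0.01] yaw 154.03 z [ 0.002  0.    -1.   ]
```

View pics/w14c.png

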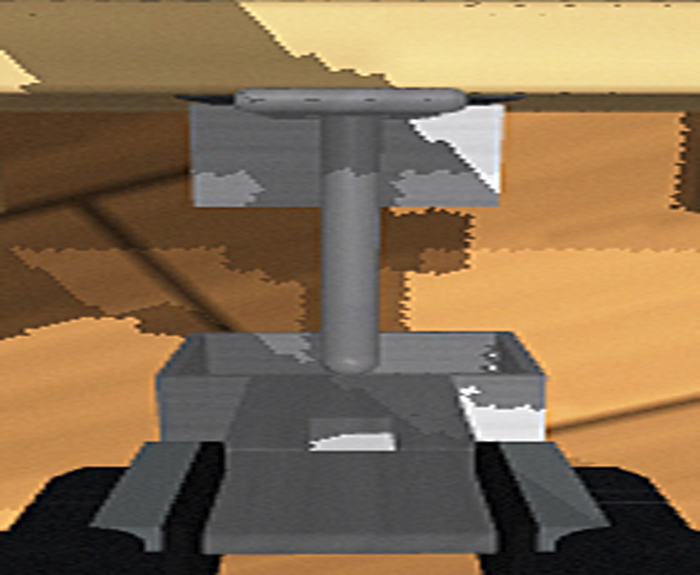

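jog_arm --rows '[[[0.033,-0.001,0.016,0,0,0],[0.067,-0.001,0.019,0,0,0],[0.093,-0.001,0.019,0,0,0],[0.113,-0.001,0.033,0,0,0],[0.133,-0.001,0.049,0,0,0],[0.153,-0.001,0.069,0,0,0],[0.167,-0.001,0.076,0,0,0],[0.167,-0.001,0.076,0,0,0]]]'

```text
time_s: 14.0
eef_pos: [584.5, 192.8, 189.9]
ee_rot: [-0.0, 0.224, 0.975, -0.0]
force: [0.5, -0.4, -0.1]
grip_width: 0.262
```

```bash
python3 look.py w15; python3 st.py; python3 - <<'E'
from h import *
a=capture("scene")[:,:,::-1]; w=cv2.imread("pics/w15.png")
cv2.imwrite("pics/w15c.png",np.hstack([cv2.resize(w[60:310,215:345],None,fx=3.7,fy=2.2,interpolation=cv2.INTER_CUBIC)[:540],cv2.resize(a[195:295,370:440],(310,540),interpolation=cv2.INTER_CUBIC)]))
E
```

```text
14.0 [584.50236902 192.8296434  189.93278966] [ 0.50308963 -0.43897486 -0.07668599] 0.26244188512165323
t 14.05 pos [584.81 192.73 190.23] d_board 48.85 side 1.34 F along push -0.38 Fy 0.05 Fz -1.51 T [0.05 0.02 0.03] yaw 154.08 z [-0. -0. -1.]
```

View pics/w15c.png

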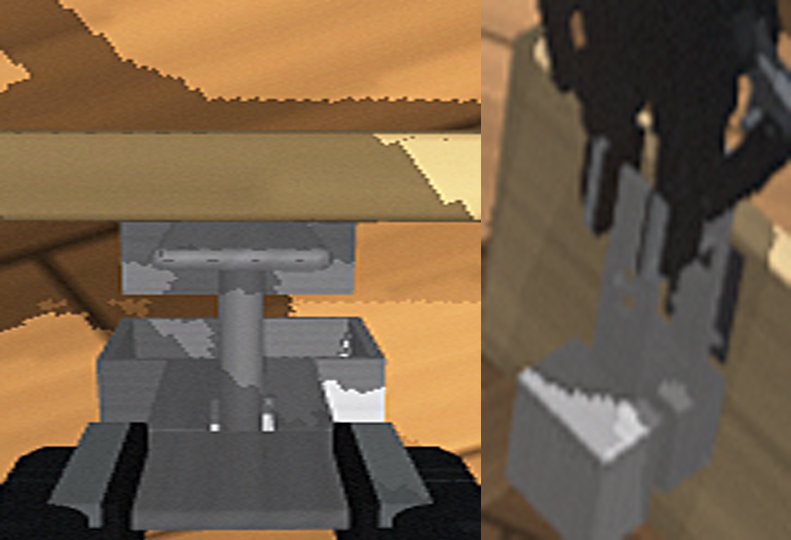

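jog_arm --rows '[[[0.02,0,0.01,0,0,0],[0.04,0,0.02,0,0,0],[0.05,0,0.03,0,0,0],[0.05,0,0.039,0,0,0],[0.05,0,0.039,0,0,0],[0.05,0,0.039,0,0,0]]]'

```text
time_s: 14.6
eef_pos: [578.3, 195.9, 184.5]
ee_rot: [0.0, 0.224, 0.974, -0.0]
force: [-0.1, -0.0, -0.5]
grip_width: 0.257
```

```bash
python3 look.py w16; python3 st.py; python3 - <<'E'
from h import *
a=capture("scene")[:,:,::-1]; w=cv2.imread("pics/w16.png"); b=capture("side")[:,:,::-1]
cv2.imwrite("pics/w16c.png",np.hstack([cv2.resize(w[100:310,215:345],None,fx=3.7,fy=2.57,interpolation=cv2.INTER_CUBIC)[:538],cv2.resize(a[195:295,370:440],(310,538),interpolation=cv2.INTER_CUBIC)]))
E
```

```text
14.6 [578.27570445 195.87022431 184.47083225] [-0.05311346 -0.0273107  -0.48414749] 0.25728890133232457
t 14.65 pos [578.32 195.84 184.52] d_board 41.66 side 1.34 F along push -0.51 Fy 0.76 Fz -1.19 T [-0.01  0.    0.05] yaw 154.06 z [ 0. -0. -1.]
```

View pics/w16c.png

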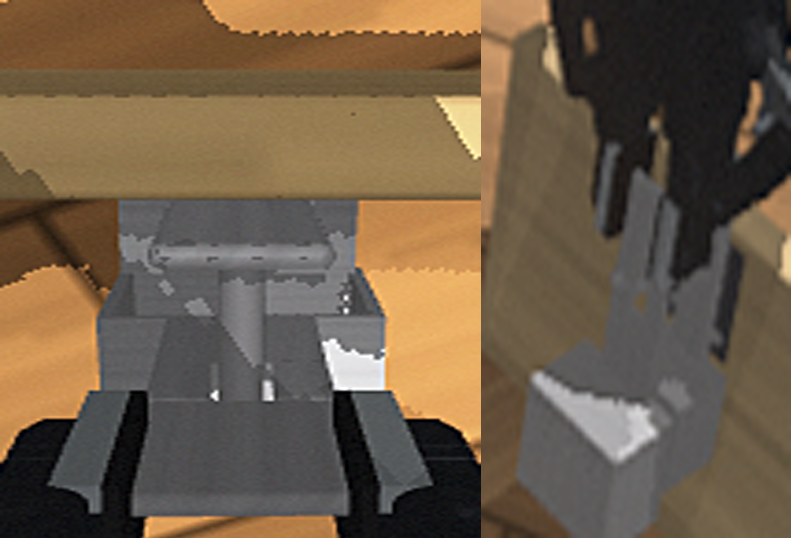

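jog_arm --rows '[[[0.02,0,0,0,0,0],[0.04,0,0,0,0,0],[0.06,0,0,0,0,0],[0.075,0,0,0,0,0],[0.09,0,0,0,0,0],[0.105,0,0,0,0,0],[0.12,0,0,0,0,0]]]'

```text
time_s: 15.33
eef_pos: [561.8, 203.9, 184.5]
ee_rot: [0.0, 0.224, 0.975, 0.0]
force: [-0.4, 0.4, -1.0]
grip_width: 0.264
```

```bash
python3 st.py
```

```text
t 15.3333 pos [561.82 203.9  184.53] d_board 23.3 side 1.17 F along push -0.5 Fy -0.22 Fz -1.02 T [ 0.    0.04 -0.  ] yaw 154.07 z [ 0.  0. -1.]
```

Nested without contact. Continuing to 3 mm short of the expected stop.

jog_arm --rows '[[[0.02,0,0,0,0,0],[0.04,0,0,0,0,0],[0.06,0,0,0,0,0],[0.075,0,0,0,0,0],[0.085,0,0,0,0,0],[0.085,0,0,0,0,0]]]'

```text
time_s: 15.83
eef_pos: [550.3, 209.5, 184.5]
ee_rot: [-0.0, 0.224, 0.975, 0.0]
force: [0.0, -0.3, -2.1]
grip_width: 0.259
```

```bash
python3 st.py
```

```text
t 15.8333 pos [550.33 209.54 184.55] d_board 10.5 side 1.03 F along push 0.17 Fy 0.26 Fz -2.15 T [0.06 0.02 0.03] yaw 154.08 z [-0.  0. -1.]
```

jog_arm --rows '[[[0.007,0,0,0,0,0],[0.014,0,0,0,0,0],[0.02,0,0,0,0,0],[0.02,0,0,0,0,0]]]'

```text
time_s: 16.17
eef_pos: [547.8, 210.7, 184.5]
ee_rot: [0.0, 0.224, 0.974, -0.0]
force: [0.4, 0.2, -1.3]
grip_width: 0.265
```

```bash
python3 st.py
```

```text
t 16.1667 pos [547.84 210.67 184.52] d_board 7.77 side 1.09 F along push 0.23 Fy -0.35 Fz -1.26 T [-0.03 -0.04  0.01] yaw 154.06 z [ 0. -0. -1.]
```

jog_arm --rows '[[[0.007,0,0,0,0,0],[0.013,0,0,0,0,0],[0.013,0,0,0,0,0]]]'

```text
time_s: 16.42
eef_pos: [547.2, 211.0, 184.6]
ee_rot: [0.002, 0.225, 0.974, -0.0]
force: [6.4, -2.7, -4.1]
grip_width: 0.261
```

```bash
python3 st.py
```

```text
t 16.4167 pos [547.23 210.98 184.65] d_board 7.09 side 1.07 F along push 6.95 Fy -0.35 Fz -4.06 T [-0.46 -1.19 -0.01] yaw 154.04 z [ 0.003 -0.001 -1.   ]
```

jog_arm --rows '[[[0,0,0,0,0,0],[0,0,0,0,0,0],[0,0,0,0,0,0],[0,0,0,0,0,0],[0,0,0,0,0,0],[0,0,0,0,0,0]]]'

```text
time_s: 16.92
eef_pos: [547.2, 211.0, 184.6]
ee_rot: [0.002, 0.225, 0.974, 0.0]
force: [6.8, -2.2, -3.5]
grip_width: 0.268
```

```bash
python3 st.py; python3 look.py w17; python3 - <<'E'
from h import *
a=capture("scene")[:,:,::-1]; w=cv2.imread("pics/w17.png")
cv2.imwrite("pics/w17c.png",np.hstack([cv2.resize(w[190:310,215:345],None,fx=3.5,fy=4.5,interpolation=cv2.INTER_CUBIC)[:540],cv2.resize(a[195:295,380:450],(340,540),interpolation=cv2.INTER_CUBIC)]))
E
```

```text
t 16.9167 pos [547.25 210.97 184.62] d_board 7.11 side 1.08 F along push 7.11 Fy -0.95 Fz -3.47 T [-0.38 -1.1  -0.08] yaw 154.03 z [ 0.003 -0.001 -1.   ]
16.9167 [547.24995563 210.96583804 184.6186101 ] [ 6.82470214 -2.20259017 -3.46796478] 0.26750815615866586
```

View pics/w17c.png

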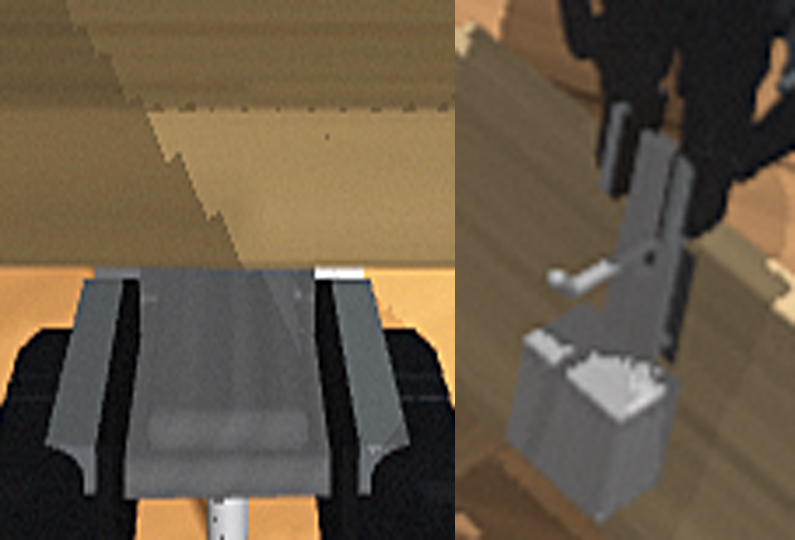

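jog_arm --rows '[[[-0.006,0,0.003,0,0,0],[-0.006,0,0.003,0,0,0]]]'

```text
time_s: 17.18
eef_pos: [547.5, 210.9, 184.3]
ee_rot: [0.001, 0.225, 0.974, 0.0]
force: [3.6, -2.1, -1.0]
grip_width: 0.266
```

jog_arm --rows '[[[0,0,0,0,0,0],[0,0,0,0,0,0],[0,0,0,0,0,0]]]' --jaw -0.1

```text
time_s: 17.43
eef_pos: [546.6, 211.3, 184.1]
ee_rot: [-0.0, 0.224, 0.975, 0.0]
force: [-0.2, -1.2, -0.5]
grip_width: 0.553
```

jog_arm --rows '[[[0,0,-0.1,0,0,0],[0,0,-0.3,0,0,0],[0,0,-0.45,0,0,0],[-0.2,-0.25,-0.45,0,0,0],[-0.4,-0.5,-0.45,0,0,0],[-0.4,-0.75,-0.4,0,0,0],[-0.4,-1,-0.4,0,0,0],[-0.4,-1,-0.4,0,0,0]]]'

```text
time_s: 18.1
eef_pos: [533.3, 45.4, 243.6]
ee_rot: [-0.001, 0.227, 0.974, -0.001]
force: [-0.5, -1.7, 0.2]
grip_width: 0.548
```

```bash
python3 - <<'E'
from h import *
print(cur()[0]); go([522.1,-252.6,205],np.radians(120.7))
a=capture("scene")[:,:,::-1]; cv2.imwrite("pics/s18.png",cv2.resize(a[180:320,350:490],(560,560),interpolation=cv2.INTER_CUBIC))
E
```

```text
[533.32086563  45.42588959 243.6004099 ]
shift [-0.8103 -1.8153  0.2595] turn [-0.0015 -0.0007  0.3679] dist 300.7
```

View pics/s18.png

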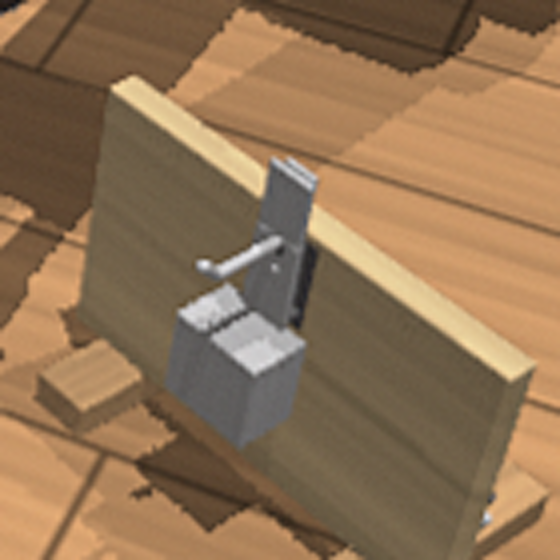

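```bash
python3 - <<'E'
from h import *
def ray(n,uv,z):
    c=calibration(n); f,cx,cy=K(c); T=np.linalg.inv(np.array(c["view"])); d=T[:3,:3]@np.array([(uv[0]-cx)/f,(uv[1]-cy)/f,1]); return T[:3,3]+d*(z-T[2,3])/d[2]
print([ray("scene",(160,205),0).round(), ray("side",(380,178),0).round(),ray("side",(305,165),0).round()])
for z in (80,120): print(z,ray("side",(383,163),z).round(),ray("side",(298,130),z).round(),ray("scene",(147,178),z).round(),ray("scene",(220,130),z).round())
E
```

```text
[array([ 535., -419.,    0.]), array([ 318., -420.,    0.]), array([ 541., -431.,   -0.])]
80 [ 320. -387.   80.] [ 577. -491.   80.] [ 543. -437.   80.] [ 273. -411.   80.]
120 [ 322. -335.  120.] [ 566. -433.  120.] [ 583. -395.  120.] [ 329. -369.  120.]
```

jog_arm --rows '[[[-0.45,-1,0,0,0,0.367],[-0.45,-1,0,0,0,0.367],[-0.45,-1,0,0,0,0.367],[-0.45,-1,0,0,0,0.367],[-0.45,-1,0,0,0,0.367]]]' --jaw -0.4

```text
time_s: 18.57
eef_pos: [530.4, -119.3, 243.9]
ee_rot: [0.0, 0.497, 0.868, -0.001]
force: [0.3, 0.2, 0.1]
grip_width: 0.699
```

```bash
python3 - <<'E'
from h import *
print(cur()[0]); go([522.1,-252.6,205],np.radians(120.7))
E
```

```text
[ 530.41670477 -119.3011267   243.85395717]
shift [-0.7381 -0.4974  0.2601] turn [-0.0005  0.0006 -0.0032] dist 139.1
```

jog_arm --rows '[[[-0.25,-0.17,0,0,0,0],[-0.5,-0.34,0.1,0,0,0],[-0.738,-0.497,0.2,0,0,0],[-0.738,-0.497,0.26,0,0,0],[-0.738,-0.497,0.26,0,0,0],[-0.738,-0.497,0.26,0,0,0]]]'

```text
time_s: 19.07
eef_pos: [523.9, -247.0, 204.6]
ee_rot: [-0.001, 0.492, 0.87, 0.0]
force: [-0.6, 0.5, 0.2]
grip_width: 0.698
```

```bash
python3 look.py w19; python3 - <<'E'
from h import *
print(cur()[0]);go([522.1,-252.6,112],np.radians(120.7))
V=np.load("pics/w19.npy"); c=calibration("wrist")
im=cv2.imread("pics/w19.png")
for P in parts("l"):
    q=proj(c,place(P,521.1,-250.9,94,np.radians(120.7)),V); 
    for a in q: cv2.circle(im,tuple(int(v) for v in a.round()),1,(0,0,255),-1)
print(q.round(1).tolist())
cv2.imwrite("pics/w19c.png",cv2.resize(im[150:300,180:380],None,fx=4,fy=4,interpolation=cv2.INTER_CUBIC))
E
```

```text
19.0667 [ 523.8570574  -246.97571082  204.61323565] [-0.64086054  0.5340532   0.17191609] 0.6978335845660806
[ 524.24360985 -246.4664152   205.54376657]
shift [-0.0277 -0.0337  0.6236] turn [ 0.0004 -0.      0.0044] dist 93.8
[[291.9, 202.2], [296.9, 236.4], [256.5, 202.1], [247.1, 236.2], [292.0, 197.9], [297.0, 230.5], [256.4, 197.7], [247.0, 230.3]]
```

View pics/w19c.png

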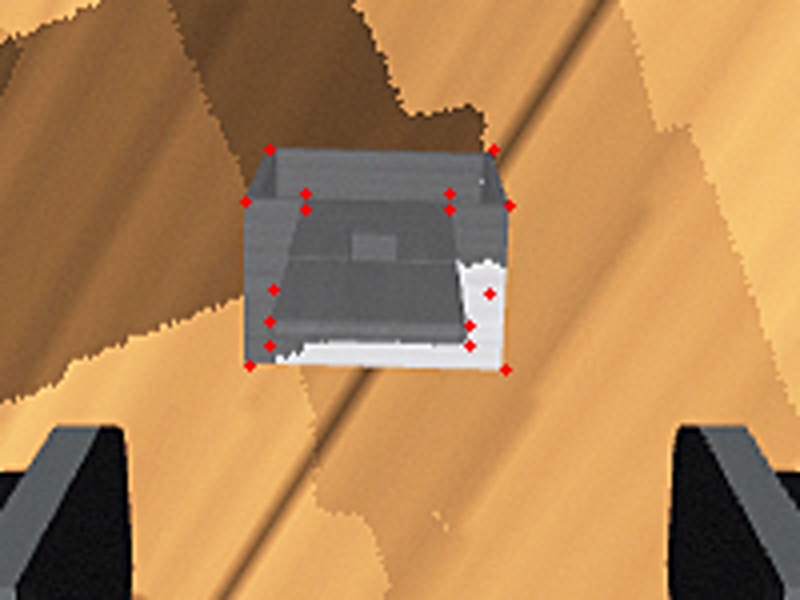

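jog_arm --rows '[[[-0.028,-0.035,0.1,0,0,0.012],[-0.028,-0.035,0.3,0,0,0.012],[-0.028,-0.035,0.5,0,0,0.012],[-0.028,-0.035,0.615,0,0,0.012],[-0.028,-0.035,0.615,0,0,0.012],[-0.028,-0.035,0.615,0,0,0.012]]]'

```text
time_s: 19.62
eef_pos: [522.0, -252.9, 113.9]
ee_rot: [0.0, 0.5, 0.866, 0.0]
force: [-0.6, -0.0, 0.9]
grip_width: 0.699
```

```bash
python3 look.py w20; python3 - <<'E'
from h import *
im=cv2.imread("pics/w20.png")
cv2.imwrite("pics/w20c.png",cv2.resize(im[190:320,190:370],None,fx=4.4,fy=4.4,interpolation=cv2.INTER_CUBIC))
E
```

```text
19.6167 [ 522.03028948 -252.87154425  113.85018172] [-0.60327944 -0.00701954  0.93460534] 0.6989605655035195
```

View pics/w20c.png

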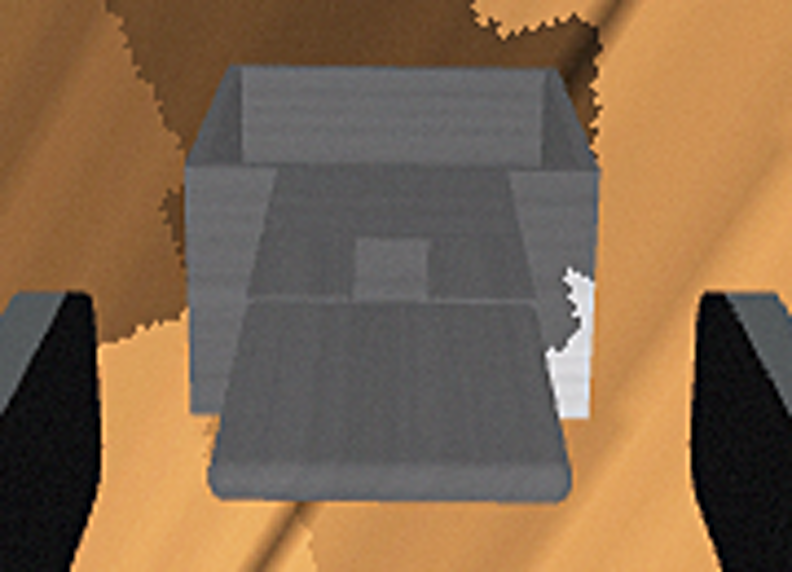

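jog_arm --rows '[[[0,-0.003,0.005,0,0,0.004],[0,-0.003,0.005,0,0,0.004],[0,-0.003,0.005,0,0,0.004],[0,-0.003,0.005,0,0,0.004],[0,-0.003,0.005,0,0,0.004],[0,-0.003,0.005,0,0,0.004]]]' --jaw 1 --grip_force 80

```text
time_s: 20.17
eef_pos: [521.7, -254.4, 113.9]
ee_rot: [0.002, 0.503, 0.864, 0.0]
force: [1.0, 1.9, 5.9]
grip_width: 0.346
```

```bash
python3 st.py
```

```text
t 20.1667 pos [ 521.67 -254.41  113.85] d_board 184.6 side 432.04 F along push 0.07 Fy -2.19 Fz 5.87 T [ 0.24 -0.03  0.03] yaw 119.59 z [ 0.003 -0.001 -1.   ]
```

jog_arm --rows '[[[0,0,-0.1,0,0,0],[0,0,-0.35,0,0,0],[0,0,-0.6,0,0,0],[0,0,-0.85,0,0,0],[0,0,-0.98,0,0,0],[0,0,-0.98,0,0,0]]]'

```text
time_s: 20.67
eef_pos: [522.0, -255.0, 264.6]
ee_rot: [0.005, 0.503, 0.864, -0.001]
force: [0.8, 0.6, -1.6]
grip_width: 0.346
```

```bash
python3 app.py 87 258
```

```text
[ 521.97309846 -254.97714929  264.6124389 ]
[621.42976962 175.34669687]
shift [2.1674 1.9933 0.0327] turn [ 0.0006  0.006  -0.3845] dist 441.7
```

jog_arm --rows '[[[0.2,0.2,0,0,0,-0.384],[0.4,0.4,0,0,0,-0.384],[0.6,0.6,0,0,0,-0.384],[0.8,0.8,0,0,0,-0.384],[1,0.95,0,0,0,-0.384],[1,0.95,0,0,0,-0.384]]]'

```text
time_s: 21.17
eef_pos: [570.7, -46.7, 258.1]
ee_rot: [-0.001, 0.218, 0.976, 0.001]
force: [-0.1, -0.2, -1.7]
grip_width: 0.343
```

```bash
python3 app.py 87 258
```

```text
[570.71533075 -46.74939542 258.05159082]
[621.42976962 175.34669687]
shift [0.3239 1.4838 0.0042] turn [ 0.0013 -0.0017  0.0069] dist 227.8
```

jog_arm --rows '[[[0.05,0.25,0,0,0,0.006],[0.1,0.5,0,0,0,0.006],[0.15,0.75,0,0,0,0.006],[0.2,1,0,0,0,0.006],[0.2,1,0,0,0,0.006]]]'

```text
time_s: 21.58
eef_pos: [609.0, 100.7, 257.5]
ee_rot: [-0.001, 0.226, 0.974, 0.001]
force: [-0.1, -0.1, -3.0]
grip_width: 0.347
```

```bash
python3 app.py 87 258
```

```text
[609.00779759 100.7034618  257.47829562]
[621.42976962 175.34669687]
shift [ 0.1443  0.4834 -0.0025] turn [ 0.0008 -0.0017 -0.0031] dist 75.7
```

jog_arm --rows '[[[0.07,0.24,0,0,0,-0.003],[0.13,0.46,0,0,0,-0.003],[0.13,0.47,0,0,0,-0.003],[0.13,0.47,0,0,0,-0.003],[0.13,0.47,0,0,0,-0.003],[0.13,0.47,0,0,0,-0.003]]]'

```text
time_s: 22.08
eef_pos: [622.8, 165.3, 258.6]
ee_rot: [-0.0, 0.227, 0.974, -0.0]
force: [0.3, -0.3, -1.6]
grip_width: 0.35
```

```bash
python3 look.py w21; python3 st.py; python3 app.py 72 201;  python3 - <<'E'
from h import *
im=cv2.imread("pics/w21.png")
cv2.imwrite("pics/w21c.png",cv2.resize(im[30:320,205:355],None,fx=5,fy=2,interpolation=cv2.INTER_CUBIC))
E
```

```text
22.0833 [622.81984525 165.30071212 258.59545474] [ 0.27298664 -0.34800573 -1.59717167] 0.35030496382223925
t 22.1333 pos [622.87 165.25 258.83] d_board 95.04 side 9.74 F along push 0.07 Fy 0.18 Fz -2.14 T [0.02 0.08 0.01] yaw 153.8 z [-0.001 -0.    -1.   ]
[622.8650118  165.24819585 258.83140635]
[607.90739555 181.83864568]
shift [0.1382 0.0554 0.3856] turn [-0.0003 -0.0003 -0.0045] dist 62.0
```

View pics/w21c.png

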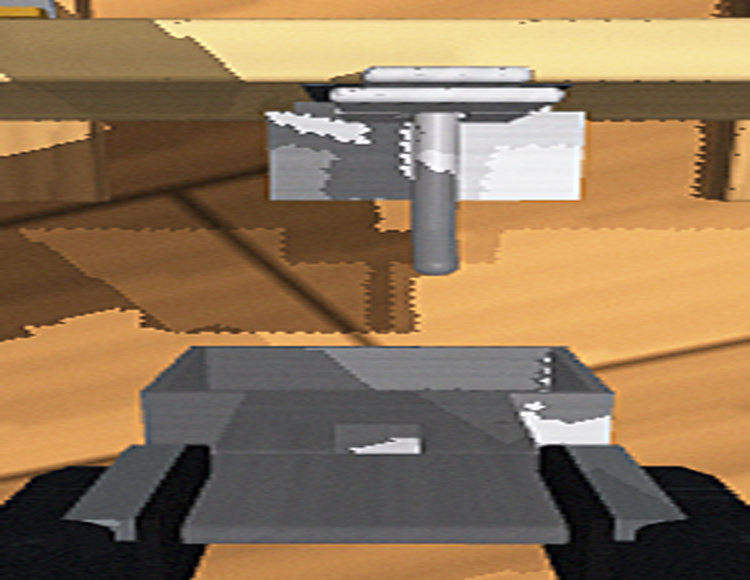

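```bash
python3 - <<'E'
from h import *
im=cv2.imread("pics/w21.png")
a=cv2.resize(im[55:135,250:330],(640,640),interpolation=cv2.INTER_CUBIC)[:590]
cv2.imwrite("pics/w21d.png",a)
c=capture("scene")[:,:,::-1]; d=capture("side")[:,:,::-1]
cv2.imwrite("pics/s21.png",np.hstack([cv2.resize(c[205:305,385:445],(390,590),interpolation=cv2.INTER_CUBIC),cv2.resize(d[250:350,190:260],(400,590),interpolation=cv2.INTER_CUBIC)]))
E
```

```text
(no output)
```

View pics/w21d.png

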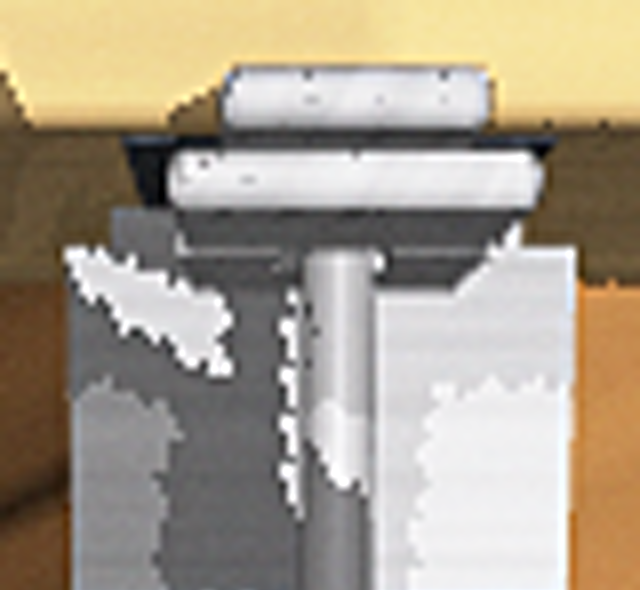

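View pics/s21.png

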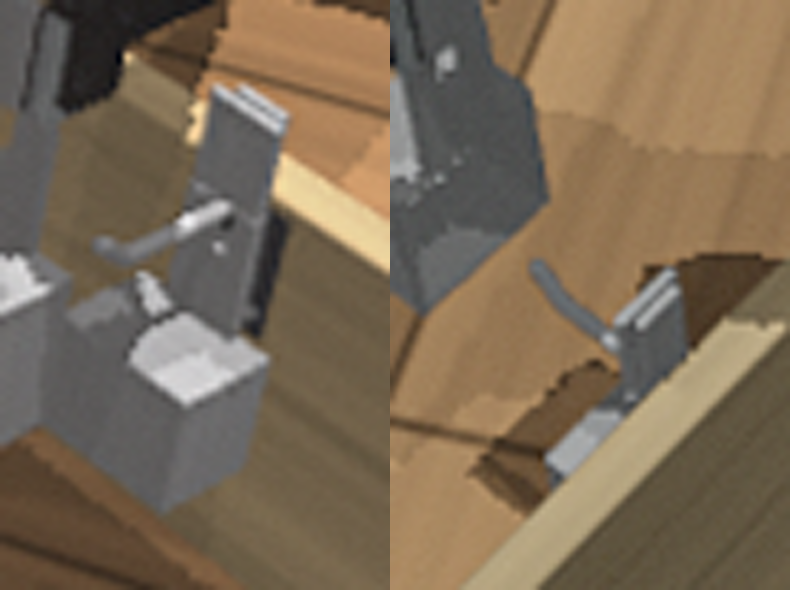

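jog_arm --rows '[[[0.04,0.02,0.1,0,0,-0.003],[0.08,0.04,0.22,0,0,-0.003],[0.133,0.05,0.32,0,0,-0.003],[0.133,0.05,0.388,0,0,-0.003],[0.133,0.05,0.388,0,0,-0.003],[0.133,0.05,0.388,0,0,-0.003],[0.133,0.05,0.388,0,0,-0.003]]]'

```text
time_s: 22.82
eef_pos: [609.1, 181.5, 202.0]
ee_rot: [0.001, 0.224, 0.975, 0.0]
force: [0.5, 0.3, -1.1]
grip_width: 0.346
```

```bash
python3 look.py w22; python3 st.py; python3 - <<'E'
from h import *
im=cv2.imread("pics/w22.png")
cv2.imwrite("pics/w22c.png",cv2.resize(im[60:310,205:355],None,fx=5,fy=2.3,interpolation=cv2.INTER_CUBIC))
E
```

```text
22.8167 [609.10036753 181.51981725 202.02760737] [ 0.48245757  0.32237385 -1.14102346] 0.34619736280723634
t 22.8667 pos [609.06 181.61 202.05] d_board 75.53 side 0.92 F along push -0.56 Fy -1.0 Fz -1.87 T [ 0.02  0.03 -0.04] yaw 154.12 z [ 0.002  0.    -1.   ]
```

View pics/w22c.png

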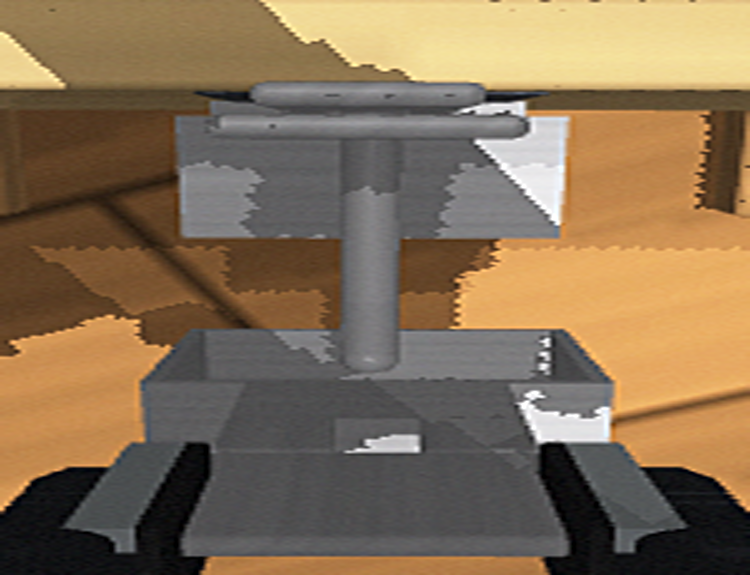

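jog_arm --rows '[[[0.037,-0.003,0.011,0,0,0],[0.071,-0.003,0.014,0,0,0],[0.097,-0.003,0.014,0,0,0],[0.117,-0.003,0.028,0,0,0],[0.137,-0.003,0.044,0,0,0],[0.157,-0.003,0.064,0,0,0],[0.171,-0.003,0.071,0,0,0],[0.171,-0.003,0.071,0,0,0]]]'

```text
time_s: 23.53
eef_pos: [584.6, 193.0, 189.8]
ee_rot: [-0.0, 0.224, 0.975, -0.0]
force: [-1.0, 0.3, -2.7]
grip_width: 0.347
```

```bash
python3 look.py w23; python3 st.py; python3 - <<'E'
from h import *
a=capture("scene")[:,:,::-1]; w=cv2.imread("pics/w23.png")
cv2.imwrite("pics/w23c.png",np.hstack([cv2.resize(w[60:310,210:350],None,fx=3.5,fy=2.2,interpolation=cv2.INTER_CUBIC)[:540],cv2.resize(a[195:295,370:440],(300,540),interpolation=cv2.INTER_CUBIC)]))
E
```

```text
23.5333 [584.5548108  192.96882401 189.76571613] [-0.98036426  0.34267539 -2.65685948] 0.34673106398324244
t 23.5833 pos [584.88 192.83 190.03] d_board 48.87 side 1.22 F along push -0.84 Fy -0.19 Fz -2.49 T [0.04 0.05 0.01] yaw 154.16 z [-0. -0. -1.]
```

View pics/w23c.png

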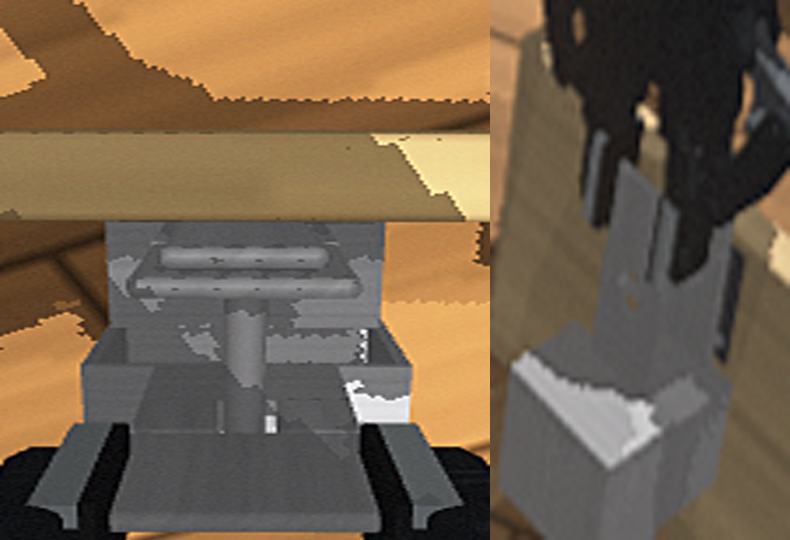

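jog_arm --rows '[[[0.015,0,0.005,0,0,0],[0.031,0,0.01,0,0,0],[0.031,0,0.02,0,0,0],[0.031,0,0.03,0,0,0],[0.031,0,0.035,0,0,0],[0.031,0,0.035,0,0,0]]]'

```text
time_s: 24.13
eef_pos: [580.8, 194.7, 184.7]
ee_rot: [-0.0, 0.224, 0.975, -0.0]
force: [-0.4, -0.1, -3.0]
grip_width: 0.347
```

```bash
python3 look.py w24; python3 st.py; python3 - <<'E'
from h import *
w=cv2.imread("pics/w24.png"); b=capture("side")[:,:,::-1]
cv2.imwrite("pics/w24c.png",np.hstack([cv2.resize(w[100:310,210:350],None,fx=3.5,fy=2.57,interpolation=cv2.INTER_CUBIC)[:538],cv2.resize(b[240:340,180:240],(300,538),interpolation=cv2.INTER_CUBIC)]))
E
```

```text
24.1333 [580.81732677 194.7415231  184.68008856] [-0.43098617 -0.09964294 -2.96353793] 0.34730734646035355
t 24.1833 pos [580.86 194.74 184.82] d_board 44.43 side 1.23 F along push 0.6 Fy 0.01 Fz -2.6 T [-0.02  0.07 -0.05] yaw 154.15 z [-0. -0. -1.]
```

View pics/w24c.png

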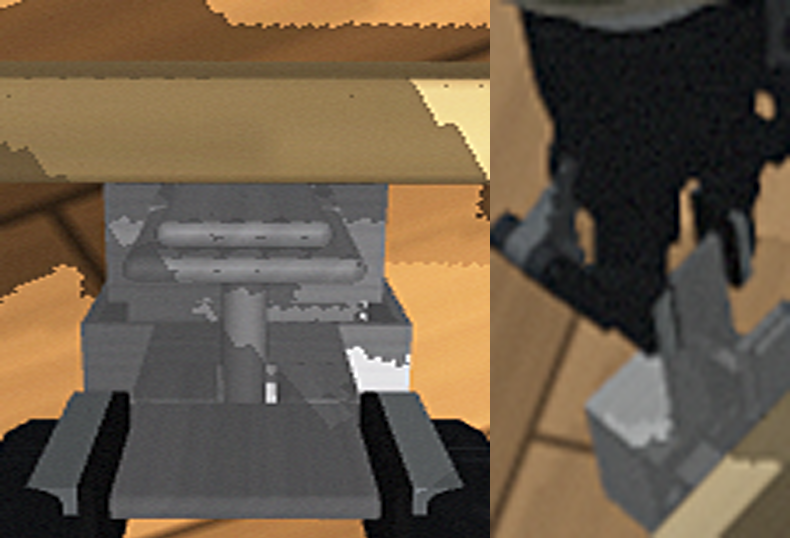

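jog_arm --rows '[[[0.013,0,0,0,0,0],[0.026,0,0,0,0,0],[0.04,0,0,0,0,0],[0.053,0,0,0,0,0],[0.066,0,0,0,0,0],[0.08,0,0,0,0,0],[0.08,0,0,0,0,0]]]'

```text
time_s: 24.82
eef_pos: [569.7, 200.2, 185.0]
ee_rot: [-0.0, 0.224, 0.975, 0.0]
force: [-0.1, 0.0, -1.3]
grip_width: 0.343
```

```bash
python3 st.py
```

```text
t 24.8167 pos [569.72 200.25 184.98] d_board 32.0 side 1.07 F along push -0.11 Fy 0.03 Fz -1.29 T [0.03 0.04 0.  ] yaw 154.17 z [-0.  0. -1.]
```

jog_arm --rows '[[[0.015,0,0,0,0,0],[0.03,0,0,0,0,0],[0.045,0,0,0,0,0],[0.06,0,0,0,0,0],[0.075,0,0,0,0,0],[0.09,0,0,0,0,0],[0.1,0,0,0,0,0],[0.1,0,0,0,0,0]]]'

```text
time_s: 25.48
eef_pos: [556.3, 206.7, 185.0]
ee_rot: [-0.0, 0.224, 0.975, -0.0]
force: [-0.0, -0.5, -2.2]
grip_width: 0.345
```

```bash
python3 st.py
```

```text
t 25.4833 pos [556.32 206.72 185.01] d_board 17.12 side 1.0 F along push 0.23 Fy 0.49 Fz -2.23 T [0.   0.02 0.03] yaw 154.16 z [-0.  0. -1.]
```

jog_arm --rows '[[[0.01,0,0.001,0,0,0],[0.02,0,0.001,0,0,0],[0.028,0,0.001,0,0,0],[0.028,0,0.001,0,0,0]]]'

```text
time_s: 25.82
eef_pos: [552.6, 208.5, 184.8]
ee_rot: [-0.0, 0.224, 0.975, -0.0]
force: [0.3, -0.1, -1.6]
grip_width: 0.341
```

```bash
python3 st.py
```

```text
t 25.8167 pos [552.6  208.49 184.79] d_board 13.0 side 1.0 F along push 0.27 Fy -0.03 Fz -1.6 T [0.06 0.01 0.01] yaw 154.16 z [-0.  0. -1.]
```

jog_arm --rows '[[[0.006,0,0,0,0,0],[0.012,0,0,0,0,0],[0.012,0,0,0,0,0]]]'

```text
time_s: 26.07
eef_pos: [551.1, 209.2, 184.8]
ee_rot: [0.0, 0.224, 0.975, -0.0]
force: [-0.1, -0.7, -2.5]
grip_width: 0.345
```

```bash
python3 st.py
```

```text
t 26.0667 pos [551.09 209.21 184.84] d_board 11.33 side 1.0 F along push 0.19 Fy 0.71 Fz -2.52 T [-0.01  0.01 -0.02] yaw 154.16 z [ 0. -0. -1.]
```

jog_arm --rows '[[[0.006,0,0,0,0,0],[0.01,0,0,0,0,0],[0.01,0,0,0,0,0]]]'

```text
time_s: 26.32
eef_pos: [550.6, 209.4, 184.9]
ee_rot: [0.001, 0.224, 0.975, -0.0]
force: [5.4, -2.2, -4.2]
grip_width: 0.353
```

```bash
python3 st.py
```

```text
t 26.3167 pos [550.59 209.41 184.93] d_board 10.79 side 1.04 F along push 5.84 Fy -0.33 Fz -4.16 T [-0.34 -0.89 -0.04] yaw 154.14 z [ 0.002 -0.001 -1.   ]
```

jog_arm --rows '[[[0.002,0,0,0,0,0],[0.002,0,0,0,0,0],[0.002,0,0,0,0,0],[0.002,0,0,0,0,0],[0.002,0,0,0,0,0],[0.002,0,0,0,0,0],[0.002,0,0,0,0,0]]]'

```text
time_s: 26.9
eef_pos: [550.5, 209.5, 184.9]
ee_rot: [0.001, 0.224, 0.975, 0.0]
force: [6.4, -0.7, -4.3]
grip_width: 0.345
```

```bash
python3 st.py; python3 look.py w25; python3 - <<'E'
from h import *
a=capture("scene")[:,:,::-1]; w=cv2.imread("pics/w25.png")
cv2.imwrite("pics/w25c.png",np.hstack([cv2.resize(w[190:310,215:345],None,fx=3.5,fy=4.5,interpolation=cv2.INTER_CUBIC)[:540],cv2.resize(a[195:295,380:450],(340,540),interpolation=cv2.INTER_CUBIC)]))
E
```

```text
t 26.9 pos [550.54 209.45 184.94] d_board 10.73 side 1.02 F along push 6.04 Fy -2.09 Fz -4.35 T [-0.37 -0.98 -0.03] yaw 154.13 z [ 0.003 -0.001 -1.   ]
26.9 [550.5437502  209.45077312 184.93694932] [ 6.35257675 -0.71707571 -4.34699772] 0.3449595262564078
```

View pics/w25c.png

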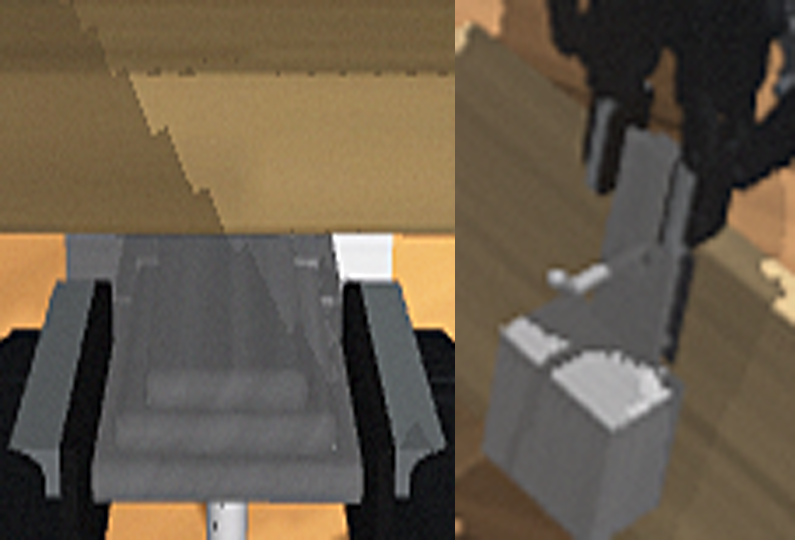

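jog_arm --rows '[[[0.002,0,0,0,0,0],[0.002,0,0,0,0,0],[0.002,0,0,0,0,0],[0.002,0,0,0,0,0],[0.002,0,0,0,0,0],[0.002,0,0,0,0,0],[0.002,0,0,0,0,0]]]'

```text
time_s: 27.58
eef_pos: [550.5, 209.5, 185.0]
ee_rot: [0.002, 0.224, 0.975, 0.0]
force: [6.6, -3.1, -4.5]
grip_width: 0.346
```

jog_arm --rows '[[[-0.008,0,0.003,0,0,0],[-0.008,0,0.003,0,0,0]]]'

```text
time_s: 27.75
eef_pos: [550.7, 209.4, 184.4]
ee_rot: [0.0, 0.224, 0.975, 0.0]
force: [2.6, -2.3, -2.0]
grip_width: 0.34
```

jog_arm --rows '[[[0,0,0,0,0,0],[0,0,0,0,0,0],[0,0,0,0,0,0]]]' --jaw -0.3

```text
time_s: 28.0
eef_pos: [550.2, 209.8, 184.6]
ee_rot: [-0.0, 0.224, 0.975, 0.0]
force: [0.4, 0.3, 0.3]
grip_width: 0.647
```

```bash
python3 st.py; python3 look.py w26; python3 - <<'E'
from h import *
a=capture("scene")[:,:,::-1]; w=cv2.imread("pics/w26.png")
cv2.imwrite("pics/w26c.png",np.hstack([cv2.resize(w[190:310,215:345],None,fx=3.5,fy=4.5,interpolation=cv2.INTER_CUBIC)[:540],cv2.resize(a[195:295,380:450],(340,540),interpolation=cv2.INTER_CUBIC)]))
E
```

```text
t 28.0 pos [550.18 209.77 184.57] d_board 10.27 side 0.9 F along push 0.24 Fy -0.46 Fz 0.33 T [-0.01 -0.01 -0.02] yaw 154.16 z [-0.  0. -1.]
28.0 [550.18291065 209.76513897 184.56890879] [0.41557575 0.31028757 0.32906249] 0.6471166904084867
```

View pics/w26c.png

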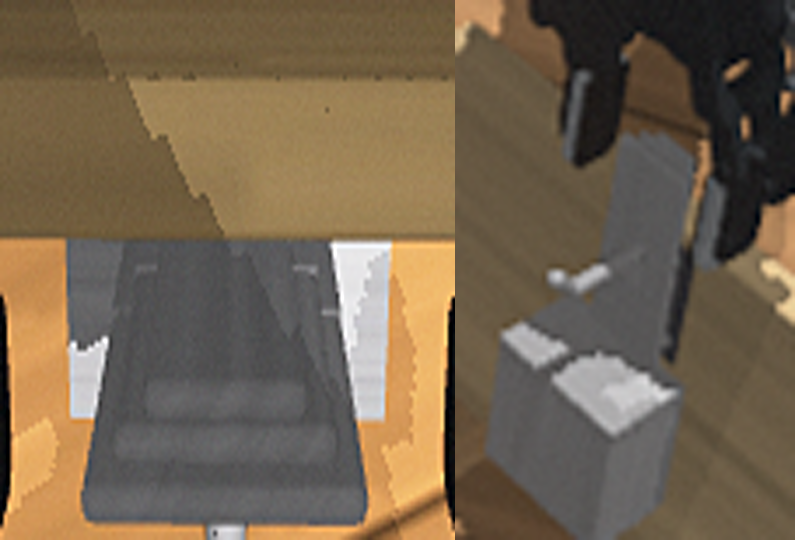

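jog_arm --rows '[[[0,0,-0.1,0,0,0],[0,0,-0.3,0,0,0],[0,0,-0.45,0,0,0],[0,0,-0.45,0,0,0],[-0.2,0,-0.4,0,0,0],[-0.4,0,-0.3,0,0,0],[-0.45,0,-0.3,0,0,0],[-0.45,0,-0.3,0,0,0]]]'

```text
time_s: 28.77
eef_pos: [611.8, 179.0, 227.4]
ee_rot: [-0.001, 0.225, 0.974, -0.0]
force: [-0.3, 0.6, 0.9]
grip_width: 0.651
```

```bash
python3 st.py; python3 look.py w27; python3 - <<'E'
from h import *
a=capture("scene")[:,:,::-1]; b=capture("side")[:,:,::-1]; w=cv2.imread("pics/w27.png")
cv2.imwrite("pics/s27.png",np.hstack([cv2.resize(a[195:305,380:450],(380,590),interpolation=cv2.INTER_CUBIC),cv2.resize(b[250:350,190:260],(400,590),interpolation=cv2.INTER_CUBIC)]))
E
```

```text
t 28.7667 pos [611.77 178.98 227.45] d_board 79.11 side 2.13 F along push -0.51 Fy -0.42 Fz 0.87 T [-0.   -0.02 -0.02] yaw 154.05 z [-0.003 -0.    -1.   ]
28.7667 [611.76614343 178.98397059 227.44981692] [-0.27904909  0.59686442  0.86594633] 0.6505281155003466
```

View pics/w27.png

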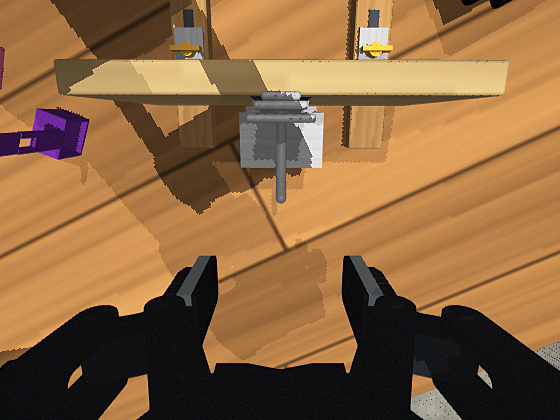

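View pics/s27.png

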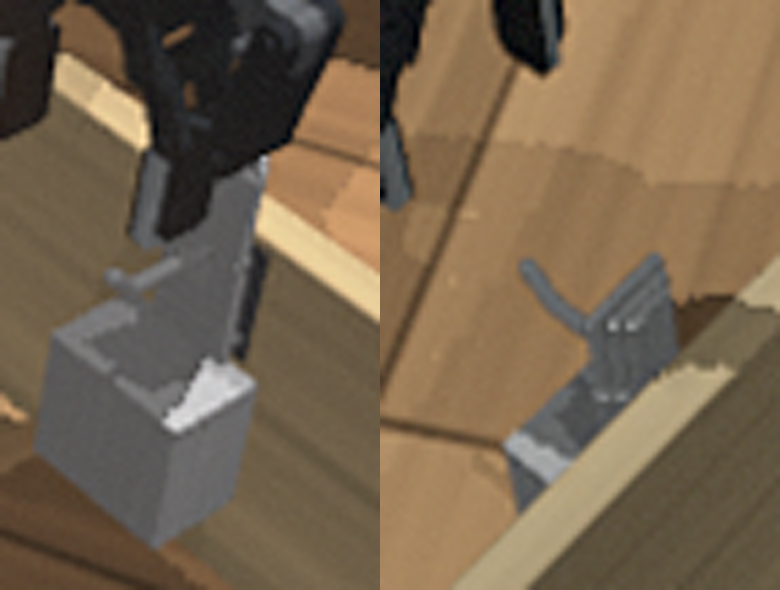

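```bash
cat > tilt.py <<'E'
from h import *
s=ctrl.sense(); p,R=cur(s); M=np.array(calibration("wrist")["mount"])
yaw=2.694; bx=np.array([np.cos(yaw),np.sin(yaw),0]); by=np.array([-bx[1],bx[0],0]); bz=np.array([0,0,1.])
S=np.array([541.3,215.5,0])-8*bx+180*bz
ty=R[:,1]; print("tool y in board", ty@bx,ty@by)
for dd in [(0.2,0.8,-0.6),(0.1,0.7,-0.7),(0.3,0.75,-0.6)]:
    d=dd[0]*bx+dd[1]*ty+dd[2]*bz; d/=np.linalg.norm(d)
    c=R@M[:3,2]; ax=np.cross(c,d); ang=np.arctan2(np.linalg.norm(ax),c@d); Rn=Ro.from_rotvec(ax/np.linalg.norm(ax)*ang).as_matrix()@R
    cam=S-240*d; tcp=cam-Rn@M[:3,3]
    w=Ro.from_matrix(R.T@Rn).as_rotvec()/(np.pi/2)
    print(dd,"cam",cam.round(),"tcp",tcp.round(),"shift",(R.T@(tcp-p)/150).round(3),"turn",w.round(3),"dist tcp-S",np.linalg.norm(tcp-S).round(), "tool z",Rn[:,2].round(2))
E
python3 tilt.py
```

```text
tool y in board -0.00292690789291838 -0.9999955980136469
(0.2, 0.8, -0.6) cam [509.  22. 321.] tcp [560. 137. 227.] shift [ 0.175 -0.406  0.018] turn [-0.578  0.265 -0.16 ] dist tcp-S 89.0 tool z [-0.1   0.83 -0.54]
(0.1, 0.7, -0.7) cam [497.  50. 349.] tcp [556. 145. 239.] shift [ 0.226 -0.371 -0.059] turn [-0.49   0.206 -0.135] dist tcp-S 89.0 tool z [-0.04  0.74 -0.67]
(0.3, 0.75, -0.6) cam [535.  20. 323.] tcp [570. 138. 225.] shift [ 0.122 -0.376  0.034] turn [-0.554  0.344 -0.153] dist tcp-S 89.0 tool z [-0.2   0.83 -0.52]
```

jog_arm --rows '[[[0,-0.2,-0.1,-0.1,0.05,-0.03],[0,-0.4,-0.1,-0.2,0.1,-0.06],[0,-0.46,-0.1,-0.3,0.15,-0.09],[0.05,-0.46,-0.1,-0.38,0.18,-0.11],[0.1,-0.46,-0.1,-0.46,0.21,-0.13],[0.15,-0.46,-0.1,-0.53,0.245,-0.15],[0.17,-0.46,-0.05,-0.578,0.265,-0.16],[0.17,-0.46,-0.05,-0.578,0.265,-0.16]]]'

```text
time_s: 29.58
eef_pos: [557.0, 129.9, 237.8]
ee_rot: [-0.094, 0.081, 0.881, 0.457]
force: [0.5, 0.5, -0.4]
grip_width: 0.649
```

```bash
python3 look.py w28
```

```text
29.5833 [557.04338079 129.91036658 237.84748276] [ 0.53316817  0.47188065 -0.41431682] 0.649294071937604
```

View pics/w28.png

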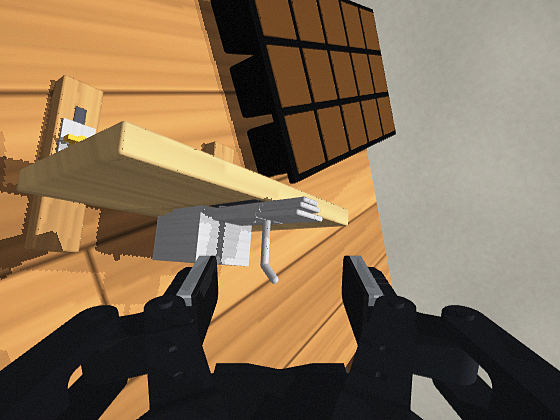

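```bash
python3 - <<'E'
import cv2
im=cv2.imread("pics/w28.png")
cv2.imwrite("pics/w28c.png",cv2.resize(im[185:290,145:335],None,fx=4.2,fy=5.5,interpolation=cv2.INTER_CUBIC))
cv2.imwrite("pics/w28d.png",cv2.resize(im[190:250,250:330],None,fx=9.5,fy=9.5,interpolation=cv2.INTER_CUBIC))
E
```

```text
(no output)
```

View pics/w28c.png

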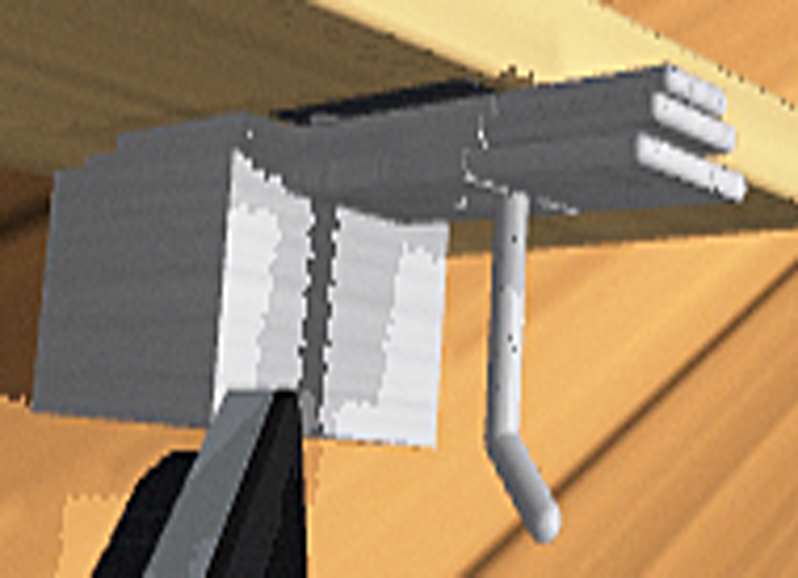

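View pics/w28d.png

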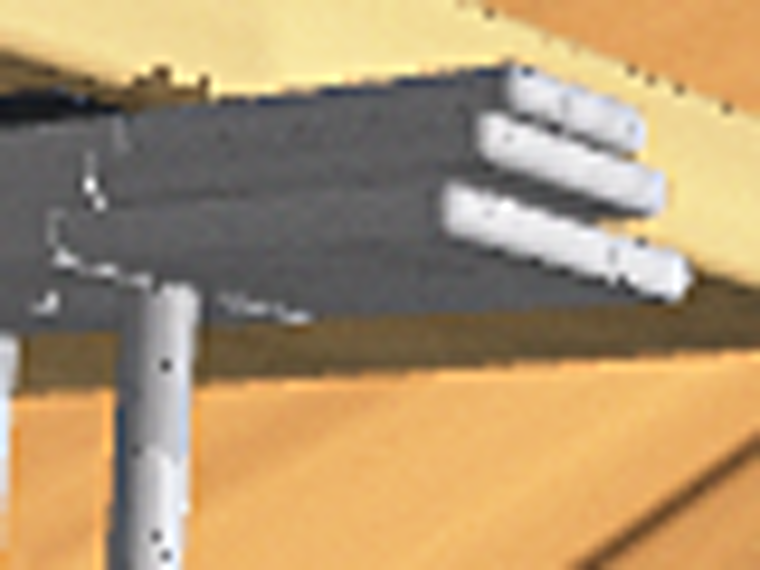

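```bash
cat > fit3.py <<'E'
from h import *
import sys
V0=np.load("pics/w28.npy"); c=calibration("wrist")
yaw=2.694; B=np.array([541.3,215.5,0])
def Lm(k,P,x,y,z,th,yw,rl):
    Rm=Ro.from_euler("ZYX",[yw,th,rl]).as_matrix(); return np.array(P)@Rm.T+[x,y,z]
W={"s":18,"m":25,"l":32}
pts={"hook":[((-46,0,170),(265.2,265)),((-56.5,0,180.5),(275.3,281))]}
T={"s":[(303.7,196.8),(303.9,200.5),(317.4,201.4),(317.2,205.8)],"m":[(300.7,201.8),(301.3,206.3),(319.7,207.9),(318.9,212.4)],"l":[(297.1,209.5),(297.4,214.4),(322.4,216.8),(321.1,221.4)]}
for k in T: pts[k]=[((0,W[k]/2,46),T[k][0]),((-4,W[k]/2,46),T[k][1]),((0,-W[k]/2,46),T[k][2]),((-4,-W[k]/2,46),T[k][3])]
pts["l"]+=[((0,29,-94),(158.8,216.3)),((-38,29,-94),(152.9,259.2)),((0,29,-36),(201,212.3)),((-38,29,-36),(195.7,260.5)),((0,-29,-36),(251.4,225.9)),((-38,-29,-36),(249,265.5))]
def unpack(p):
    return dict(s=(p[6],p[7],164,p[8],p[9],p[10]),m=(p[11],p[12],164,p[13],p[14],p[15]),l=(p[16],p[17],164,p[18],p[19],p[20]))
def res(p,full=False):
    D=np.eye(4); D[:3,:3]=Ro.from_rotvec(p[3:6]).as_matrix(); D[:3,3]=p[:3]; V=D@V0
    po=unpack(p); out=[]
    for k,l in pts.items():
        P=np.array([a for a,_ in l],float); q=np.array([b for _,b in l])
        if k!="hook": P=Lm(k,P,*po[k])
        w=place(P,B[0],B[1],0,yaw); out.append((proj(c,w,V)-q).ravel())
    if full: return out
    reg=np.r_[p[:3]/2,p[3:6]/0.015,(p[6])/1.,p[7]/1,p[8]/0.01,p[9]/.03,p[10]/.02,(p[11]+5)/2,p[12]/1,p[13]/.04,p[14]/.03,p[15]/.02,(p[16]+10)/2,p[17]/1,p[18]/.04,p[19]/.03,p[20]/.02]
    return np.r_[np.concatenate(out)/0.5,reg]
p0=np.zeros(21); p0[11]=-4;p0[16]=-8
r=least_squares(res,p0); p=r.x
J=r.jac; C=np.linalg.inv(J.T@J); sd=np.sqrt(np.diag(C))
print("cam",p[:6].round(3)); 
for n,i in dict(s=6,m=11,l=16).items(): print(n,"x,y,pitch,yaw,roll",p[i:i+5].round(3),"sd",sd[i:i+5].round(3))
for k,o in zip(pts,res(p,True)): print(k,o.round(1))
print("m-s",(p[11]-p[6]).round(2),np.sqrt(C[11,11]+C[6,6]-2*C[6,11]).round(2),"l-m",(p[16]-p[11]).round(2),np.sqrt(C[11,11]+C[16,16]-2*C[16,11]).round(2))
E
python3 fit3.py
```

```text
cam [ 0.294  0.266  4.19  -0.005 -0.005 -0.011]
s x,y,pitch,yaw,roll [ 0.682  0.03   0.004 -0.005  0.005] sd [0.54  0.728 0.009 0.017 0.014]
m x,y,pitch,yaw,roll [-4.148e+00  5.850e-01  1.400e-02  3.000e-03  1.400e-02] sd [1.328 0.69  0.028 0.014 0.012]
l x,y,pitch,yaw,roll [-8.097e+00 -2.800e-02 -3.300e-02 -2.400e-02 -4.000e-03] sd [0.314 0.533 0.008 0.009 0.007]
hook [-0.5  0.5  0.  -0.8]
s [ 0.1 -1.  -0.2  1.   0.  -0.5  0.2  0.5]
m [ 0.1 -0.7 -0.5  0.6 -0.1 -0.4  0.8  0.5]
l [ 0.1 -1.  -0.5 -0.  -0.3  0.2  0.8  0.9  0.1 -0.1  0.1  0.3  0.4 -0.
  0.2  0.8  0.2 -1.8 -1.   0.8]
m-s -4.83 1.39 l-m -3.95 1.34
```

```bash
python3 look.py w29; python3 - <<'E'
from h import *
import cv2
a=cv2.imread("pics/w28.png")[190:250,250:330];b=cv2.imread("pics/w29.png")[190:250,250:330]
cv2.imwrite("pics/w29d.png",cv2.resize(np.vstack([a,b]),None,fx=5,fy=5,interpolation=cv2.INTER_CUBIC))
u=np.array([np.cos(2.694),np.sin(2.694)])
t=np.array([543.0,213.0])-u*75; p,R=cur(); print(p)
go([*t,240],np.radians(154.2))
E
```

```text
29.6333 [557.00182006 128.53647738 235.19707379] [-0.73789864 -2.67540807 -4.80924914] 0.6516189863155974
[557.36889383 128.54983427 235.16373687]
shift [-0.3148  0.3065  0.2326] turn [ 0.5616 -0.2599  0.1529] dist 74.6
```

View pics/w29d.png

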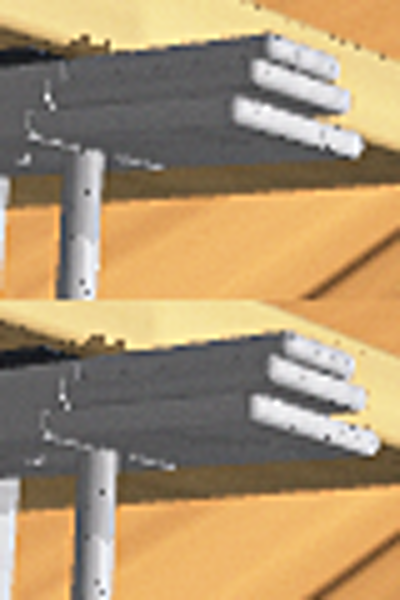

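jog_arm --rows '[[[-0.08,0.04,0,0.08,-0.037,0.022],[-0.15,0.1,0.02,0.16,-0.074,0.044],[-0.2,0.15,0.05,0.24,-0.111,0.066],[-0.25,0.2,0.1,0.32,-0.148,0.088],[-0.3,0.25,0.15,0.4,-0.185,0.11],[-0.315,0.3,0.2,0.48,-0.222,0.132],[-0.315,0.306,0.232,0.562,-0.26,0.153],[-0.315,0.306,0.232,0.562,-0.26,0.153]]]' --jaw 1

```text
time_s: 30.35
eef_pos: [611.4, 183.3, 245.4]
ee_rot: [0.008, 0.223, 0.975, -0.003]
force: [-0.2, 0.3, -0.7]
grip_width: 0.003
```

```bash
python3 st.py; python3 look.py w30; python3 app.py 36 196
```

```text
t 30.35 pos [611.39 183.3  245.37] d_board 76.91 side -1.61 F along push -0.32 Fy -0.24 Fz -0.66 T [-0.02  0.03 -0.01] yaw 154.27 z [ 0.014 -0.009 -1.   ]
30.35 [611.39435343 183.30240954 245.36833867] [-0.18248711  0.34967391 -0.65923116] 0.0032288795196090893
[610.797386   185.41048049 245.21309932]
[575.45369778 197.41932284]
shift [ 0.2531 -0.0272  0.3236] turn [-0.005   0.0119  0.0018] dist 61.8
```

View pics/w30.png

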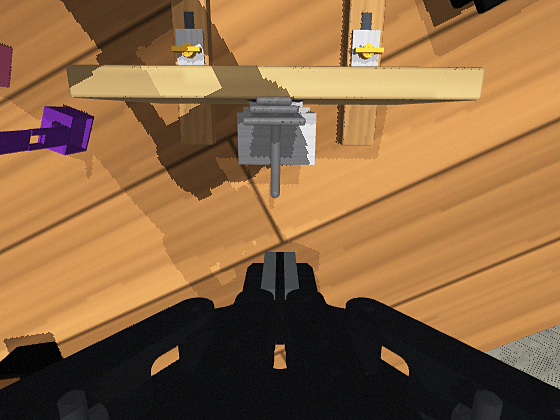

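jog_arm --rows '[[[0.06,-0.02,0.05,0,0.01,0.002],[0.12,-0.027,0.12,-0.004,0.01,0.002],[0.18,-0.027,0.2,-0.004,0.01,0.002],[0.22,-0.027,0.26,-0.004,0.01,0.002],[0.23,-0.027,0.32,-0.004,0.01,0.002],[0.23,-0.027,0.32,-0.004,0.01,0.002],[0.23,-0.027,0.32,-0.004,0.01,0.002]]]'

```text
time_s: 30.98
eef_pos: [578.9, 192.7, 194.6]
ee_rot: [-0.003, 0.224, 0.975, 0.005]
force: [-0.3, -0.0, 0.6]
grip_width: -0.003
```

```bash
python3 st.py; python3 look.py w31; python3 - <<'E'
from h import *
w=cv2.imread("pics/w31.png"); a=capture("scene")[:,:,::-1]
cv2.imwrite("pics/w31c.png",np.hstack([cv2.resize(w[150:310,210:350],None,fx=3.4,fy=3.4,interpolation=cv2.INTER_CUBIC)[:540],cv2.resize(a[195:295,370:440],(300,540),interpolation=cv2.INTER_CUBIC)]))
E
```

```text
t 30.9833 pos [578.88 192.66 194.61] d_board 43.54 side 3.96 F along push -0.24 Fy 0.12 Fz 0.62 T [ 0.02 -0.01  0.02] yaw 154.14 z [-0.005  0.011 -1.   ]
30.9833 [578.87858175 192.66485308 194.60572845] [-0.26864422 -0.0006677   0.61641804] -0.0028894242947605296
```

View pics/w31c.png

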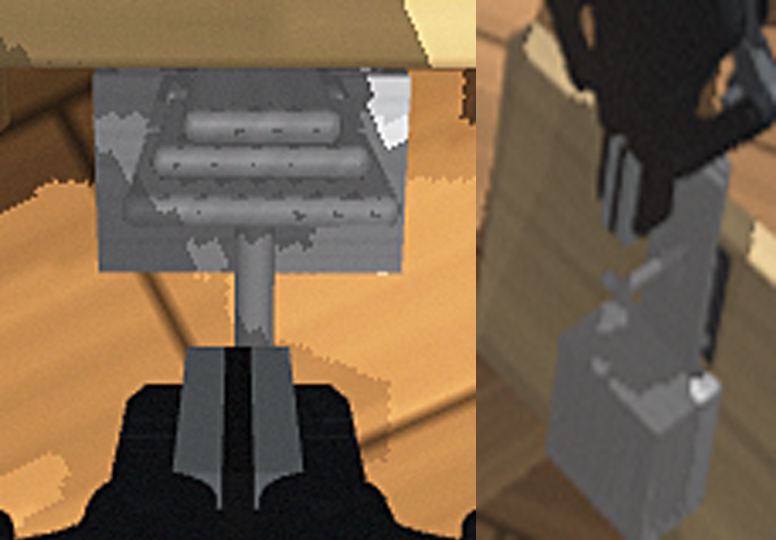

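jog_arm --rows '[[[0.02,0.018,-0.013,0,0,0],[0.04,0.018,-0.013,0,0,0],[0.06,0.018,-0.013,0,0,0],[0.075,0.018,-0.013,0,0,0],[0.085,0.018,-0.013,0,0,0],[0.085,0.018,-0.013,0,0,0]]]'

```text
time_s: 31.58
eef_pos: [568.1, 200.5, 195.8]
ee_rot: [-0.005, 0.224, 0.975, 0.005]
force: [0.2, -0.4, 0.0]
grip_width: -0.0
```

```bash
python3 st.py
```

```text
t 31.5833 pos [568.05 200.51 195.79] d_board 30.39 side 1.55 F along push 0.4 Fy 0.27 Fz 0.01 T [-0.05 -0.02  0.04] yaw 154.14 z [-0.007  0.011 -1.   ]
```

jog_arm --rows '[[[0.008,0,0,0,0,0],[0.016,0,0,0,0,0],[0.022,0,0,0,0,0],[0.022,0,0,0,0,0]]]'

```text
time_s: 31.92
eef_pos: [565.2, 201.9, 195.8]
ee_rot: [-0.005, 0.224, 0.975, 0.005]
force: [0.6, 0.4, 0.6]
grip_width: -0.0
```

```bash
python3 st.py
```

```text
t 31.9167 pos [565.23 201.85 195.75] d_board 27.26 side 1.55 F along push 0.36 Fy -0.62 Fz 0.62 T [ 0.01 -0.02  0.06] yaw 154.13 z [-0.007  0.011 -1.   ]
```

jog_arm --rows '[[[0.006,0,0,0,0,0],[0.012,0,0,0,0,0],[0.012,0,0,0,0,0]]]'

```text
time_s: 32.17
eef_pos: [563.6, 202.6, 195.8]
ee_rot: [-0.005, 0.224, 0.975, 0.005]
force: [-0.0, 0.1, 0.6]
grip_width: 0.003
```

```bash
python3 st.py;python3 look.py w32; python3 - <<'E'
from h import *
w=cv2.imread("pics/w32.png")
cv2.imwrite("pics/w32c.png",cv2.resize(w[190:310,210:350],None,fx=4.5,fy=4.5,interpolation=cv2.INTER_CUBIC))
E
```

```text
t 32.1667 pos [563.62 202.63 195.78] d_board 25.47 side 1.55 F along push -0.08 Fy -0.1 Fz 0.63 T [0.   0.01 0.04] yaw 154.13 z [-0.007  0.011 -1.   ]
32.1667 [563.62074309 202.62642311 195.7798705 ] [-0.02693068  0.12181758  0.63237153] 0.003356550855384363
```

View pics/w32c.png

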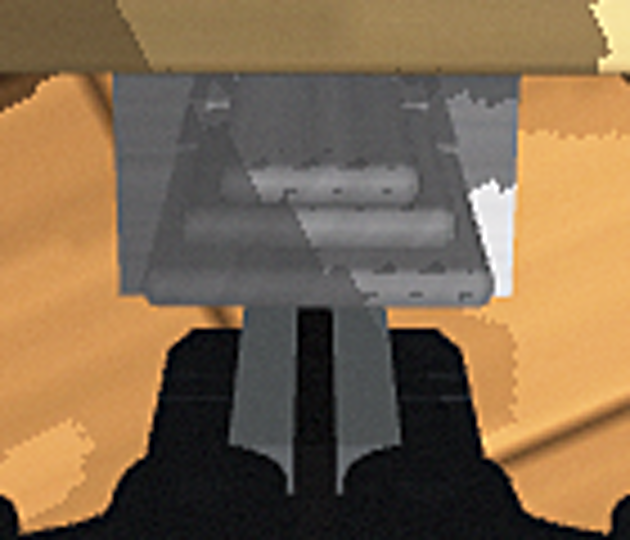

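jog_arm --rows '[[[0.005,0,0,0,0,0],[0.01,0,0,0,0,0],[0.01,0,0,0,0,0]]]'

```text
time_s: 32.47
eef_pos: [562.4, 203.2, 195.9]
ee_rot: [-0.004, 0.224, 0.975, 0.005]
force: [0.1, -0.8, -0.4]
grip_width: 0.006
```

```bash
python3 st.py
```

```text
t 32.4667 pos [562.44 203.21 195.86] d_board 24.16 side 1.53 F along push 0.5 Fy 0.7 Fz -0.39 T [-0.09 -0.15 -0.01] yaw 154.12 z [-0.006  0.011 -1.   ]
```

jog_arm --rows '[[[0.005,0,0,0,0,0],[0.01,0,0,0,0,0],[0.01,0,0,0,0,0]]]'

```text
time_s: 32.72
eef_pos: [561.2, 203.8, 195.9]
ee_rot: [-0.004, 0.224, 0.975, 0.005]
force: [2.4, -1.2, -0.6]
grip_width: -0.001
```

```bash
python3 st.py
```

```text
t 32.7167 pos [561.21 203.78 195.93] d_board 22.8 side 1.54 F along push 2.71 Fy 0.07 Fz -0.64 T [-0.19 -0.42  0.04] yaw 154.12 z [-0.006  0.011 -1.   ]
```

jog_arm --rows '[[[0.005,0,0,0,0,0],[0.008,0,0,0,0,0],[0.008,0,0,0,0,0]]]'

```text
time_s: 32.97
eef_pos: [560.3, 204.3, 196.1]
ee_rot: [-0.004, 0.224, 0.975, 0.005]
force: [3.9, -2.4, 1.0]
grip_width: 0.004
```

```bash
python3 st.py;python3 look.py w33; python3 - <<'E'
from h import *
w=cv2.imread("pics/w33.png")
cv2.imwrite("pics/w33c.png",cv2.resize(w[190:310,210:350],None,fx=4.5,fy=4.5,interpolation=cv2.INTER_CUBIC))
E
```

```text
t 32.9667 pos [560.29 204.25 196.11] d_board 21.77 side 1.51 F along push 4.61 Fy 0.5 Fz 1.01 T [-0.38 -0.73 -0.02] yaw 154.12 z [-0.006  0.011 -1.   ]
32.9667 [560.28903083 204.25432077 196.11030995] [ 3.94264112 -2.44168908  1.00711375] 0.003686932642573452
```

View pics/w33c.png

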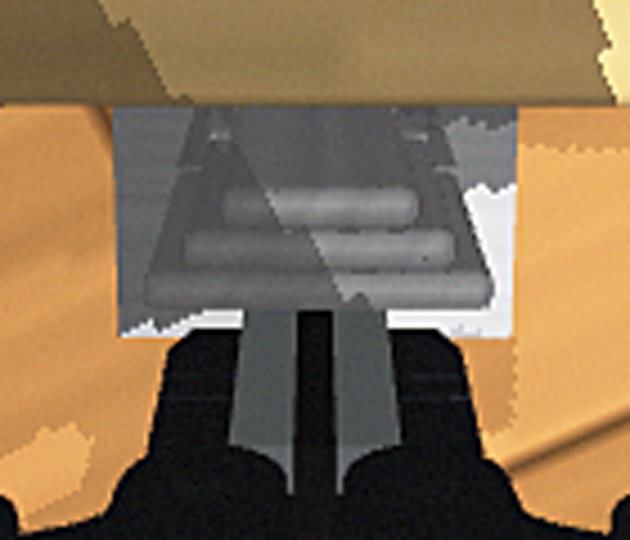

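jog_arm --rows '[[[0.004,0,0,0,0,0],[0.004,0,0,0,0,0],[0.004,0,0,0,0,0],[0.004,0,0,0,0,0],[0.004,0,0,0,0,0],[0.004,0,0,0,0,0]]]'

```text
time_s: 33.52
eef_pos: [559.8, 204.5, 196.1]
ee_rot: [-0.004, 0.224, 0.975, 0.005]
force: [4.7, -2.6, 1.1]
grip_width: -0.001
```

```bash
python3 st.py
```

```text
t 33.5167 pos [559.75 204.52 196.07] d_board 21.16 side 1.5 F along push 5.36 Fy 0.29 Fz 1.11 T [-0.38 -0.76 -0.01] yaw 154.12 z [-0.006  0.011 -1.   ]
```

jog_arm --rows '[[[-0.005,0,0,0,0,0],[-0.012,0,0,0,0,0],[-0.02,0,0,0,0,0],[-0.03,0,0,0,0,0],[-0.04,0,0,0,0,0],[-0.06,0,0,0,0,0],[-0.08,0,0,0,0,0],[-0.1,0,0,0,0,0]]]'

```text
time_s: 34.18
eef_pos: [573.1, 198.0, 195.5]
ee_rot: [-0.005, 0.224, 0.975, 0.005]
force: [0.7, -0.1, 0.1]
grip_width: 0.0
```

```bash
python3 st.py;python3 look.py w34; python3 - <<'E'
from h import *
w=cv2.imread("pics/w34.png")
cv2.imwrite("pics/w34c.png",cv2.resize(w[150:310,210:350],None,fx=3.6,fy=3.6,interpolation=cv2.INTER_CUBIC))
E
```

```text
t 34.1833 pos [573.09 198.   195.53] d_board 36.01 side 1.63 F along push 0.66 Fy -0.26 Fz 0.08 T [ 0.03 -0.04 -0.04] yaw 154.13 z [-0.007  0.011 -1.   ]
34.1833 [573.09185736 198.00493529 195.52801081] [ 0.70172194 -0.05156437  0.07506999] 0.0004206418016304839
```

View pics/w34c.png

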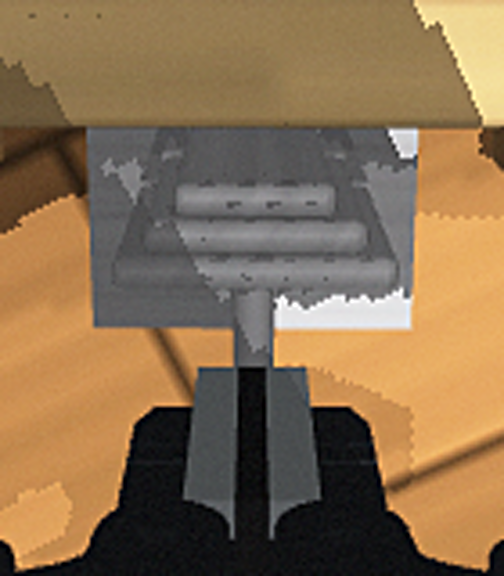

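jog_arm --rows '[[[-0.1,0,-0.05,0,0,0],[-0.25,0,-0.15,0,0,0],[-0.3,0,-0.25,0,0,0],[-0.3,0,-0.25,0,0,0],[-0.3,0,-0.25,0,0,0]]]'

```text
time_s: 34.65
eef_pos: [613.7, 178.0, 232.5]
ee_rot: [-0.004, 0.224, 0.975, 0.005]
force: [0.5, 0.6, -1.5]
grip_width: 0.0
```

```bash
python3 st.py; python3 tilt.py
```

```text
t 34.65 pos [613.7  178.03 232.49] d_board 81.27 side 2.15 F along push 0.17 Fy -0.79 Fz -1.51 T [-0.02  0.02 -0.  ] yaw 154.11 z [-0.006  0.012 -1.   ]
tool y in board -0.004434182013547715 -0.9999612619756475
(0.2, 0.8, -0.6) cam [509.  22. 320.] tcp [560. 137. 227.] shift [ 0.201 -0.402  0.038] turn [-0.575  0.261 -0.159] dist tcp-S 89.0 tool z [-0.09  0.84 -0.54]
(0.1, 0.7, -0.7) cam [496.  49. 348.] tcp [555. 145. 238.] shift [ 0.254 -0.366 -0.04 ] turn [-0.487  0.201 -0.134] dist tcp-S 89.0 tool z [-0.04  0.74 -0.67]
(0.3, 0.75, -0.6) cam [535.  19. 322.] tcp [569. 138. 224.] shift [ 0.148 -0.372  0.053] turn [-0.551  0.34  -0.152] dist tcp-S 89.0 tool z [-0.2   0.83 -0.52]
```

jog_arm --rows '[[[0,-0.2,-0.1,-0.1,0.05,-0.03],[0,-0.4,-0.1,-0.2,0.1,-0.06],[0,-0.46,-0.1,-0.3,0.15,-0.09],[0.05,-0.46,-0.1,-0.38,0.18,-0.11],[0.1,-0.46,-0.1,-0.46,0.21,-0.13],[0.15,-0.46,-0.1,-0.53,0.245,-0.15],[0.19,-0.46,-0.05,-0.575,0.261,-0.16],[0.19,-0.46,-0.05,-0.575,0.261,-0.16]]]'

```text
time_s: 35.32
eef_pos: [556.3, 129.2, 239.1]
ee_rot: [-0.097, 0.083, 0.877, 0.463]
force: [0.7, 0.6, -0.3]
grip_width: 0.001
```

jog_arm --rows '[[[0,0,0,0,0,0],[0,0,0,0,0,0]]]'

```text
time_s: 35.48
eef_pos: [557.5, 128.3, 238.7]
ee_rot: [-0.097, 0.084, 0.879, 0.459]
force: [-0.2, 0.7, 0.0]
grip_width: -0.003
```

```bash
python3 look.py w35;  python3 - <<'E'
import cv2
im=cv2.imread("pics/w35.png")
cv2.imwrite("pics/w35s.png",im)
cv2.imwrite("pics/w35c.png",cv2.resize(im[185:290,145:335],None,fx=4.2,fy=5.5,interpolation=cv2.INTER_CUBIC))
cv2.imwrite("pics/w35d.png",cv2.resize(im[190:250,250:330],None,fx=9.5,fy=9.5,interpolation=cv2.INTER_CUBIC))
E
```

```text
35.4833 [557.51578649 128.33115795 238.65922522] [-0.1666957   0.65892407  0.02520167] -0.002831539624825279
```

View pics/w35c.png

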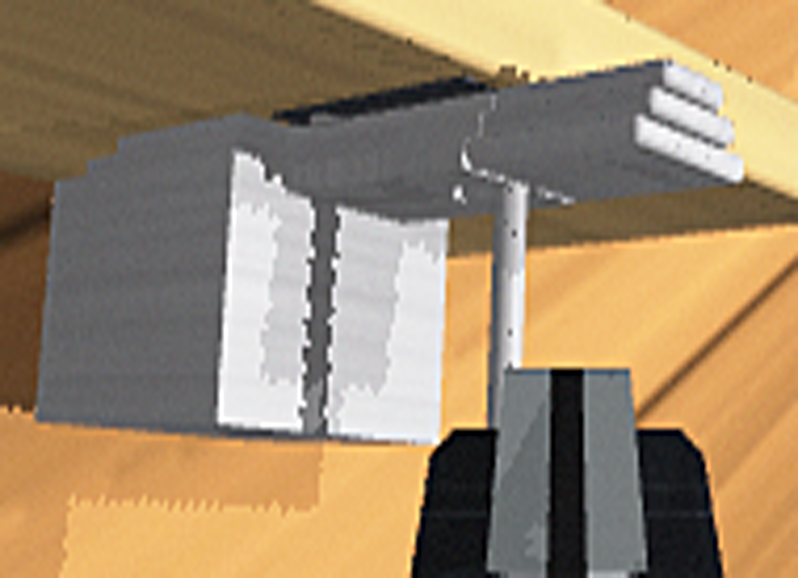

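View pics/w35d.png

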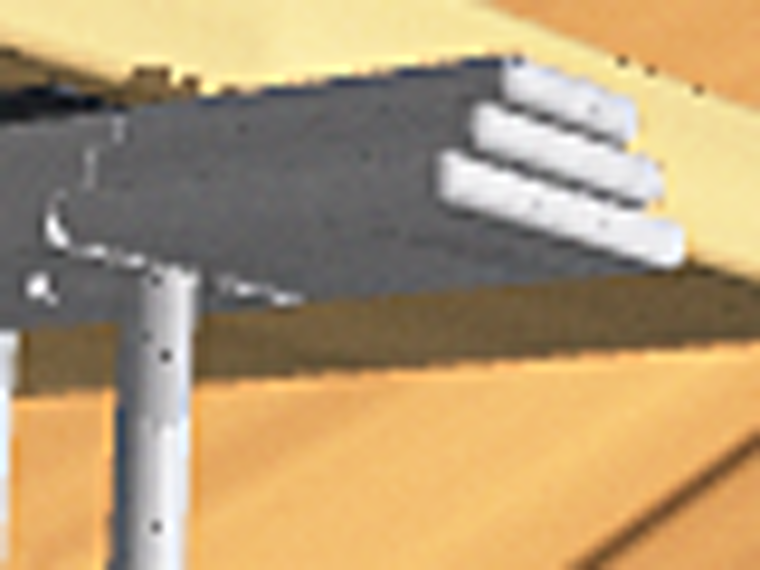

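```bash
python3 - <<'E'
from h import *
a=capture("scene")[:,:,::-1]; cv2.imwrite("pics/end.png",a)
print(ctrl.sense()["time_s"], ctrl.sense()["force"])
E
```

```text
35.5833 [0.14088704 0.55948351 0.78585867]
```

View pics/end.png

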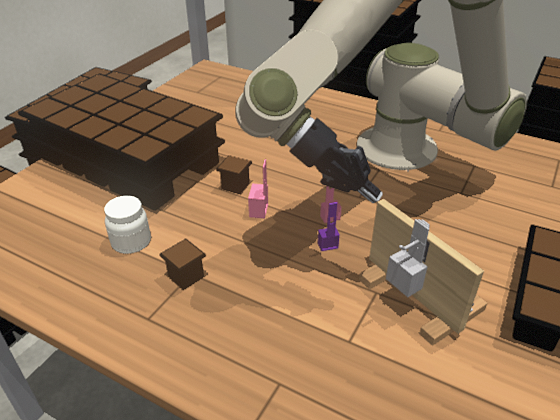

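The scene view shows the three grey measures nested on the hook at px (408,265). The pots (185,262) and (234,173), the tub (127,225) and the look-alikes are where they were, and the gripper is clear.

```bash
python3 -c "
from rig import order
print(order.finish_job())"
```

```text
the job is handed in; nothing more can be done
None
```

I hung the small, medium and large grey measures on the hook in that order and handed the job in at about 35.6 s. No verdict was reported.

- **Pressing home:** I pushed each one back until it bottomed and held it for at least 0.5 s. The pushes read about 5.5–6.6 N for the small one, 7 N for the medium and 6–7 N for the large at the wrist. The tool stopped about 4.7 mm and 3.6 mm farther out for the medium and large, close to the 4 mm strap thickness.
- **One thing that disagreed:** when I let go of the large one, its tab top stood about 2 mm off the medium's, a tilt of about 0.03 rad, still inside the 0.06 limit. I pushed it flush with shut fingers at about 5 N and backed off.
- **Last checks:** the close tilted view shows all three straps flush and evenly spaced. I judged this final state by eye, with no new measured fit. In the last scene picture the pots, the tub and the look-alikes look unmoved, and the gripper touches nothing.

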